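Pack the soap curing box

ROBOT

A 7-joint arm with a two-finger parallel gripper is mounted at the origin on the work surface. World frame = base frame: x ahead of the robot, y to its left, z up, the work surface at z = 0. Lengths are in mm, angles in rad, forces in N, time in s.
With the tool pointing down it reaches from about 400 to 850 mm from the base axis. Payload 4.5 kg.
Tool frame: the origin (TCP) lies midway between the tips of the shut fingers; the grasp point (between the pads) lies 19 mm behind it; z points along the fingers, y is the line along which they close (so a half turn about z gives the same grasp; the last joint's range is limited). The gripper opens to 88 mm and grips with 3 to 60 N. Pads are 18 mm wide; open, the fingers measure 123 mm over their backs; the gripper's body (75 mm by 187 mm) begins 45 mm behind the grasp point.
Start: joints at [-1.287, 0.689, -0.195, 1.565, 0.157, 0.902, -0.215], TCP at [154.485, 605.63, 238.743] pointing down, gripper open.
Joint ranges: [-3.01, 3.01], [-0.46, 2.08], [-1.47, 1.51], [0.13, 2.56], [-1, 4.14], [0.04, 2.09], [-2.66, 2.66]. Speed limits (rad/s): [2.57, 2.57, 3.14, 3.14, 3.14, 3.14, 3.14].

INTERFACE

Orientations are given as [roll, pitch, yaw] about the fixed x, y, z axes, in that order (R = Rz(yaw) Ry(pitch) Rx(roll)).
In Python, from rig import get_state, viewer, order gives the robot as it stands. The module is installed in compiled form; this text tells all that it offers.
- The arm moves only by the tool send_rows, never from a script. Its argument "commands" is a list that holds one entry, the list of rows, each a list of 7 numbers: the shift along the tool's x, y, z in cm, then the turn, a rotation vector about the tool's x, y, z in rad, then the finger opening in cm, from 0 to 8.81. In form: [[[x, y, z, wx, wy, wz, hand], ...]]. A call has 1 to 12 rows; each row shifts and turns the commanded pose from where the row before left it, along the tool's axes as they then stand; what a row does not reach is not made up. A row lasts 1/10 s, in which the tool goes at most 50 mm and 8.59 degrees, less where a joint would pass 70% of its speed; a pose out of reach is approached as far as the arm can. A call with a gripper value outside its range is refused whole. The fingers move at their own pace and stop on an object; the grip force is fixed at half the most. Time passes only in rows, so rows that do not move let the fingers close. It gives the time, the measured TCP pose, the force, the opening and the grip force at its end, in the units of the state.
- get_state(): the state, without advancing time (a new reading comes with each control period).
- viewer.snapshot(name): name is "side" or "top"; returns a dict with "frame" (420x560x3 uint8, blue, green, red), "mtx" (3x3 intrinsics, pixels), "R" (3x3) and "t" (3): a world point X has camera coordinates R X + t. Camera axes: x right, y down, z forward; pixel columns grow to the right and rows downward; lengths in mm; the calibration is good to about 2 mm. A picture is of the moment at which its call begins. There is no depth.
- order.sign_off(): hands the job in; it is judged then, once.
The state is a dict: "time_s": time; "q": joint angles; "qd": joint speeds; "effort": joint torques, N m; "tcp_pos": TCP position; "orientation": TCP orientation; "ft_force": force on the tool from outside, world axes, zero at the start; "moment": the same for the moment, N m; "gripper_width": finger opening in mm; "gripper_force": force on a finger pad.
Only numpy, scipy, OpenCV 4.12 (cv2) and the standard library are available. Lean on these libraries where they do the work, as an engineer would, in place of code of your own. Each camera call takes 0.05 s, during which the arm holds its last target. There are 200 camera calls.

TASK

Open the curing box's hinged lid all the way back onto its stop, then put the soap that lies loose on the bench into the box (not the stock in the grey crate): take the bars off the overlapping pile one at a time from the top, lifting each without dragging the ones beneath and laying it down without dropping it, and add every round soap that is there; everything must lie flat on the box's floor, nothing stacked. With all of it in, lower the lid gently until it is shut; do not throw it against its open stop either, and leave the other things on the bench where they are.

Things in the scene. Friction and masses are not known exactly. Their poses are not given: they have to be found in the camera images.
- box: Open-topped curing box of pale wood, fixed to the bench, outer 210 (its x) x 260 (its y) x 50 mm high, walls 10 mm, inside 190 x 240 mm, floor 8 mm thick. Origin at the centre of its underside on the bench, x from the handle side to the hinge side, z up. The box stands left or right of the robot, roughly square to it (up to 0.2 rad of yaw), hinge side away from the robot.
- lid (a joint): Hinge of the box's plywood lid (218 x 260 x 8 mm, 300 g): 0 shut on the rim, grows as it opens upward and away from the robot to a stop at 1.70 rad, a little past upright, where it stays by its own weight. Nothing holds it in between: let go short of upright it falls shut.
- lid_hinge (a point): Point on the lid's hinge line, midway along it, 50 mm above the bench, at box x = +110 mm, y = 0. The hinge line runs along box y.
- lid_grip (a point): Middle of the lid's steel handle, a round bar 10 mm thick and 100 mm long parallel to the hinge line on two end posts. With the lid shut it is 185 mm from the hinge line towards the robot and 42 mm above the hinge line, which is 34 mm above the lid's top face; it turns with the lid, so with the lid open it is on the far side, away from the robot. A downward gripper can pinch it across the bar and keep pointing down while the bar turns between the fingers.
- bar_near: Cream soap bar, 42 (its x) x 78 (its y) x 24 mm high, about 90 g; origin at the centre of its underside, z up. Bottom bar of the pile, on the bench. Its long sides face towards and away from the robot, and bar_far lies on its +x side.
- bar_far: Cream soap bar, 42 (its x) x 78 (its y) x 24 mm high, about 90 g; origin at the centre of its underside, z up. The other bottom bar of the pile, on the bench, roughly parallel to bar_near, with a gap of about 32 mm between their long sides.
- bar_mid: Cream soap bar, 42 (its x) x 78 (its y) x 24 mm high, about 90 g; origin at the centre of its underside, z up. Second layer of the pile: it bridges bar_near and bar_far crosswise, its underside 24 mm above the bench at the start.
- bar_top: Cream soap bar, 42 (its x) x 78 (its y) x 24 mm high, about 90 g; origin at the centre of its underside, z up. Top of the pile: it lies across bar_mid, its underside 48 mm above the bench at the start.
- round1: Round cream soap, 46 mm diameter x 26 mm high, about 50 g, standing flat alone on the bench between the box and the pile; origin at the centre of its underside. One to three of the round soaps are there.
- round2: Round cream soap, 46 mm diameter x 26 mm high, about 50 g, standing flat alone on the bench between the box and the pile; origin at the centre of its underside. One to three of the round soaps are there.
- round3: Round cream soap, 46 mm diameter x 26 mm high, about 50 g, standing flat alone on the bench between the box and the pile; origin at the centre of its underside. One to three of the round soaps are there.
- mould: Bystander: small empty purple mould cup, 72 mm across, 34 mm high; origin at the centre of its underside.
- tumbler: Bystander: white plastic tumbler, 72 mm across, 120 mm high; origin at the centre of its underside.
- jar: Bystander: low glass jar with steel lid, 72 mm across, 50 mm high; origin at the centre of its underside.
- spatula: Bystander: spatula 260 mm long lying flat on the bench; origin at the middle of its underside.

How it is judged (in metres and radians):
On the way, in this order (a step that is already met when the one before it is completed fails the run):
1. the lid is fully open on its stop (value of joint lid above 1.6 rad), for 0.2 s.
2. the top bar is lifted clear, the bar beneath it still in place (height (world z) of bar_top above 0.065 m and distance of bar_mid from where it was at the start of the episode below 0.015 m), for 0.1 s.
3. the second bar is lifted clear, the bottom bars still in place (height (world z) of bar_mid above 0.045 m and distance of each of bar_near, bar_far from where it was at the start of the episode below 0.015 m), for 0.1 s.
4. all the soap lies flat in the open box (x of bar_top in the frame of box between -0.08 and 0.08 m and y of bar_top in the frame of box between -0.105 and 0.105 m and z of bar_top in the frame of box between 0 and 0.018 m and angle between each of bar_top, bar_mid, bar_near, bar_far, round1, round2, round3's own z axis and vertical below 0.2 rad and x of bar_mid in the frame of box between -0.08 and 0.08 m and y of bar_mid in the frame of box between -0.105 and 0.105 m and z of bar_mid in the frame of box between 0 and 0.018 m and x of bar_near in the frame of box between -0.08 and 0.08 m and y of bar_near in the frame of box between -0.105 and 0.105 m and z of bar_near in the frame of box between 0 and 0.018 m and x of bar_far in the frame of box between -0.08 and 0.08 m and y of bar_far in the frame of box between -0.105 and 0.105 m and z of bar_far in the frame of box between 0 and 0.018 m and x of round1 in the frame of box between -0.08 and 0.08 m and y of round1 in the frame of box between -0.105 and 0.105 m and z of round1 in the frame of box between 0 and 0.018 m and x of round2 in the frame of box between -0.08 and 0.08 m and y of round2 in the frame of box between -0.105 and 0.105 m and z of round2 in the frame of box between 0 and 0.018 m and x of round3 in the frame of box between -0.08 and 0.08 m and y of round3 in the frame of box between -0.105 and 0.105 m and z of round3 in the frame of box between 0 and 0.018 m and value of joint lid above 1.2 rad), for 0.2 s.
At the end, for the whole second after the job is handed in: All four bars and every round soap present lie at rest (below 0.03 m/s) in the box: origin within 80 mm (box x) and 105 mm (box y) of the box's centre, underside within 10 mm of its floor, tilted less than 0.2 rad; the lid is shut (below 0.04 rad) (x of bar_top in the frame of box between -0.08 and 0.08 m and y of bar_top in the frame of box between -0.105 and 0.105 m and z of bar_top in the frame of box between 0 and 0.018 m and angle between each of bar_top, bar_mid, bar_near, bar_far, round1, round2, round3's own z axis and vertical below 0.2 rad and x of bar_mid in the frame of box between -0.08 and 0.08 m and y of bar_mid in the frame of box between -0.105 and 0.105 m and z of bar_mid in the frame of box between 0 and 0.018 m and x of bar_near in the frame of box between -0.08 and 0.08 m and y of bar_near in the frame of box between -0.105 and 0.105 m and z of bar_near in the frame of box between 0 and 0.018 m and x of bar_far in the frame of box between -0.08 and 0.08 m and y of bar_far in the frame of box between -0.105 and 0.105 m and z of bar_far in the frame of box between 0 and 0.018 m and x of round1 in the frame of box between -0.08 and 0.08 m and y of round1 in the frame of box between -0.105 and 0.105 m and z of round1 in the frame of box between 0 and 0.018 m and x of round2 in the frame of box between -0.08 and 0.08 m and y of round2 in the frame of box between -0.105 and 0.105 m and z of round2 in the frame of box between 0 and 0.018 m and x of round3 in the frame of box between -0.08 and 0.08 m and y of round3 in the frame of box between -0.105 and 0.105 m and z of round3 in the frame of box between 0 and 0.018 m and linear speed of each of bar_top, bar_mid, bar_near, bar_far, round1, round2, round3 below 0.03 m/s and value of joint lid below 0.04 rad); the robot touches nothing.
It fails at once if a bar is dragged more than 15 mm while the bar that lies on it has not yet been lifted away (50 mm) ((distance of bar_mid from where it was at the start of the episode above 0.015 m and distance of bar_top from where it was at the start of the episode below 0.05 m) or (distance of bar_near from where it was at the start of the episode above 0.015 m and distance of bar_mid from where it was at the start of the episode below 0.05 m) or (distance of bar_far from where it was at the start of the episode above 0.015 m and distance of bar_mid from where it was at the start of the episode below 0.05 m)).
It fails at once if the lid is slammed shut or thrown on its open stop (faster than 1.5 rad/s within 0.3 rad of shut or 0.25 rad of the stop) ((value of joint lid below 0.3 rad and velocity of joint lid below -1.5 rad/s) or (value of joint lid above 1.45 rad and velocity of joint lid above 1.5 rad/s)).
It fails at once if a bar is dropped (over 0.8 m/s, about 33 mm of free fall, with no finger on it) ((linear speed of bar_top above 0.8 m/s and contact force between the fingers and bar_top below 0.02 N) or (linear speed of bar_mid above 0.8 m/s and contact force between the fingers and bar_mid below 0.02 N) or (linear speed of bar_near above 0.8 m/s and contact force between the fingers and bar_near below 0.02 N) or (linear speed of bar_far above 0.8 m/s and contact force between the fingers and bar_far below 0.02 N)).
It fails at once if a bystander (mould, tumbler, jar, spatula) is moved more than 40 mm (distance of any of mould, tumbler, jar, spatula from where it was at the start of the episode above 0.04 m).
Of round1, round2, round3 only 1 to 3 are there at a start; the rules pass over those that are not, and their reading is None.
At some moment in a run one of round1, round2, round3 may be knocked a few centimetres aside while the robot is not near it.
It also fails if it takes over 210 s, if anything falls off the work surface, if the arm or the gripper's body presses on something with over 40 N, if the wrist force passes 120 N, or if a joint passes its speed limit or range.

## Working session

There is one attempt and no reset: what is moved stays moved. The work goes in short steps, Python scripts to look and compute and a tool call to move; the robot and the scene stay as the last step left them, time stands still between calls to the robot, and variables do not carry over. Pictures are saved under pics/ and viewed, at most 14 in all, crops included, and the job is handed in when it is done.

Besides the shell and the picture viewer there is one more tool, called after "Call:" in YAML: its name, and indented under it one key for each argument. send_rows: Moves the arm, as the interface text tells. Its arguments: {"type":"object","properties":{"commands":{"type":"array"}},"required":["commands"]}

```bash
mkdir -p pics; cat > h.py <<'E'
import numpy as np, cv2
from rig import get_state, viewer, order
def snap(n,f=None):
    s=viewer.snapshot(n)
    if f: cv2.imwrite('pics/'+f,s['frame'])
    return s
def ray(s,uv,z):
    K,R,t=[np.array(s[k],float) for k in('mtx','R','t')]
    d=R.T@np.linalg.solve(K,[uv[0],uv[1],1]); c=-R.T@t.ravel()
    return c+d*(z-c[2])/d[2]
def proj(s,X):
    K,R,t=[np.array(s[k],float) for k in('mtx','R','t')]
    p=K@(R@np.array(X,float)+t.ravel()); return p[:2]/p[2]
E
python3 - <<'E'
from h import *
for n in('top','side'):
    s=snap(n,n+'0.png'); print(n,-np.array(s['R']).T@np.array(s['t']).ravel(), np.array(s['mtx'])[0,0],np.array(s['R'])[2])
st=get_state(); print(st)
E
```

```text
top [ 319.49007961  -95.5553338  1289.85716198] 475.7795163679873 [ 0.21174911 -0.00795674 -0.97729167]
side [ 201.54032856 -612.1921859   687.19472976] 394.8372228221243 [ 0.45257998  0.5689695  -0.68661858]
{'time_s': 0.1, 'q': array([-1.2872037 ,  0.68987733, -0.19452322,  1.56621789,  0.15733599,
        0.90252294, -0.21509956]), 'qd': array([-0.000931  , -0.00126488,  0.00159802, -0.00195953,  0.00077343,
        0.0007694 , -0.00061337]), 'effort': array([-2.62001158e-03, -5.28501320e+01, -1.27137568e+00, -1.53837454e+01,
       -5.25856996e-02,  2.00088907e-03,  4.14890906e-05]), 'tcp_pos': array([154.41381953, 605.04596081, 238.01044773]), 'orientation': array([-3.13996868e+00,  1.49741258e-04,  2.89189892e+00]), 'ft_force': array([ 0.59094848,  0.19707462, -0.27727972]), 'moment': array([ 0.01451184, -0.00369407, -0.03507939]), 'gripper_force': 0.0, 'gripper_width': 88.08757338319185}
```

View pics/top0.png

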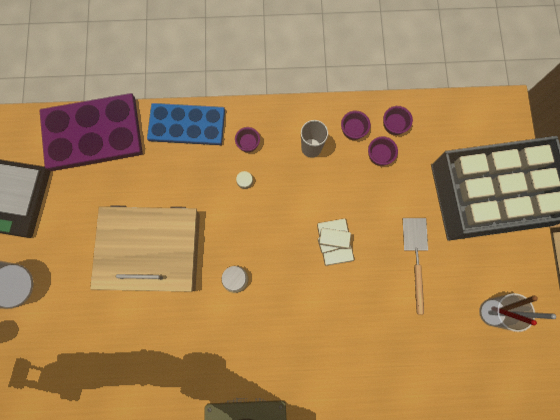

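View pics/side0.png

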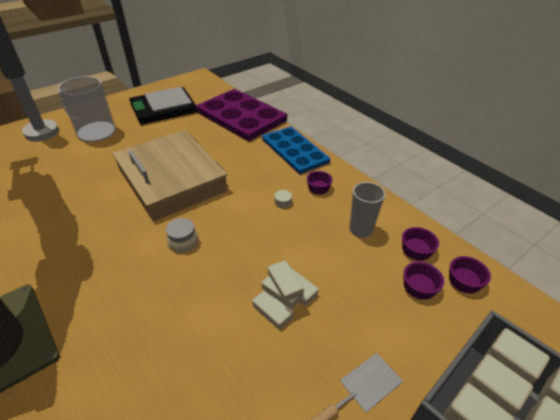

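The top view shows the box at left, centred around (145,248), with its handle at (140,276). One round soap is at (245,180), the pile is at (337,243), and the jar at (234,278) and tumbler at (314,138) are nearby. The side view agrees: pile at (286,290), round soap at (284,199). I'll get masks and enlarged crops next.

```bash
python3 - <<'E'
from h import *
s=cv2.imread('pics/top0.png'); d=cv2.imread('pics/side0.png')
up=lambda a,w,h:cv2.resize(a,(w,h),interpolation=cv2.INTER_CUBIC)
# canvas: box crop x3, pile top x8, pile side x5
c=np.zeros((600,800,3),np.uint8)
c[:300,:360]=up(s[200:300,85:205],360,300)
c[:400,400:800]=up(s[215:270,312:367][:50,:50],400,400)
c[300:600,:350]=up(d[255:330,248:335][:75,:87],348+2,300)
cv2.imwrite('pics/c1.png',c)
S={n:viewer.snapshot(n) for n in('top','side')}
hsv=cv2.cvtColor(S['top']['frame'],cv2.COLOR_BGR2HSV)
for p in[(145,248),(60,300),(245,180),(335,238),(335,257),(120,276),(330,247),(262,248)]: print(p,hsv[p[1],p[0]])
m=((hsv[...,1]<90)&(hsv[...,2]>170)&(hsv[...,0]<45)).astype(np.uint8)
cs,_=cv2.findContours(m,0,2)
for k in cs:
    if cv2.contourArea(k)>60:
        M=cv2.moments(k);u=(M['m10']/M['m00'],M['m01']/M['m00'])
        print(np.round(u,1),cv2.contourArea(k),ray(S['top'],u,26).round())
# lid
b=S['top']['frame'].astype(int); m=((hsv[...,1]<165)&(hsv[...,0]>8)&(hsv[...,0]<30)).astype(np.uint8)
m=cv2.morphologyEx(m,cv2.MORPH_OPEN,np.ones((5,5)))
cs,_=cv2.findContours(m,0,2)
for k in cs:
    if cv2.contourArea(k)>3000: print('big',cv2.boundingRect(k),cv2.minAreaRect(k),cv2.approxPolyDP(k,6,True).reshape(-1,2).tolist())
# lid corners eyeballed
for u in[(96,207),(197,208),(194,285),(92,283)]: print(u,ray(S['top'],u,58).round())
for u in[(117,276),(163,277)]: print('h',u,ray(S['top'],u,97).round())
for n,u in dict(jar=(234,279),tumb=(313,150),mould=(248,143)).items(): print(n,ray(S['top'],u,10).round())
E
```

```text
(145, 248) [ 19 113 197]
(60, 300) [ 17 158 198]
(245, 180) [ 31  39 204]
(335, 238) [ 32  33 206]
(335, 257) [ 31  32 205]
(120, 276) [ 20  31 166]
(330, 247) [ 29  31 198]
(262, 248) [ 17 161 197]
[233.  277.8] 397.5 [415.  24.  26.]
[338.  255.9] 309.5 [ 462. -256.   26.]
[334.4 232.8] 660.5 [ 524. -251.   26.]
[412.7 237. ] 419.0 [ 505. -460.   26.]
[485.3 211. ] 442.0 [ 568. -664.   26.]
[518.5 206.4] 440.0 [ 578. -756.   26.]
[549.1 201.9] 350.0 [ 587. -841.   26.]
[479.6 186.9] 430.0 [ 637. -657.   26.]
[512.3 182.4] 422.5 [ 646. -749.   26.]
[243.8 178.6] 166.0 [685. -11.  26.]
[545. 178.] 419.5 [ 655. -841.   26.]
[474.  163.4] 414.0 [ 704. -650.   26.]
[506.4 158.9] 411.0 [ 714. -742.   26.]
[538.7 154.6] 402.0 [ 723. -834.   26.]
[10.4 93.8] 217.5 [963. 653.  26.]
[66.4 87.9] 359.5 [976. 494.  26.]
[116.9  85.8] 961.0 [977. 349.  26.]
[180.4  84.7] 803.0 [973. 166.  26.]
[235.8  82.6] 1325.0 [973.   6.  26.]
[296.3  80.6] 1284.0 [ 973. -169.   26.]
[356.3  78.3] 1318.0 [ 973. -342.   26.]
[416.9  76.8] 1011.5 [ 972. -518.   26.]
[474.7  74.5] 1156.0 [ 972. -686.   26.]
[17
[... 2816 characters left out ...]
38], [440, 240], [436, 251], [443, 245], [460, 257], [450, 244], [469, 242], [469, 227], [493, 223], [476, 221], [469, 202], [492, 194], [470, 197], [466, 182], [518, 170], [497, 168], [493, 155], [509, 150], [512, 138], [528, 140], [515, 135], [516, 123], [490, 125], [502, 119], [507, 95], [528, 102], [534, 140], [559, 140], [559, 0], [0, 0], [0, 218], [13, 221], [9, 233], [0, 232], [0, 269], [23, 268], [26, 277], [16, 279], [26, 292], [18, 303], [0, 297]]
(96, 207) [613. 381.  58.]
(197, 208) [600. 113.  58.]
(194, 285) [398. 121.  58.]
(92, 283) [413. 382.  58.]
h (117, 276) [425. 306.  97.]
h (163, 277) [418. 191.  97.]
jar [413.  23.  10.]
tumb [ 766. -207.   10.]
mould [794. -24.  10.]
```

View pics/c1.png

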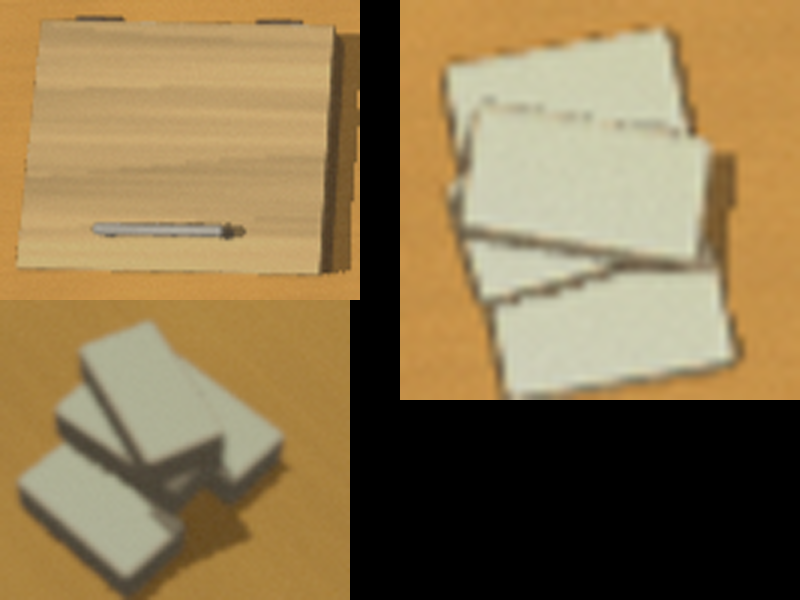

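The enlarged crop gives the lid corners, the handle bar and the top bar's face. I see only one round soap. Next I work out the poses.

```bash
cat >> h.py <<'E'
def to(p,yaw):
    """shift in tool axes (cm) and turn (rad about tool z) to reach TCP p(mm), tool yaw; yaw turned first"""
    st=get_state(); d=np.array(p)-st['tcp_pos']; c,s=np.cos(yaw),np.sin(yaw)
    y0=st['orientation'][2]; dy=(yaw-y0+np.pi)%(2*np.pi)-np.pi
    print('yaw now %.3f turn wz %.3f then shift cm x %.2f y %.2f z %.2f'%(y0,-dy,(c*d[0]+s*d[1])/10,(s*d[0]-c*d[1])/10,-d[2]/10))
def rect(s,pts,z):
    P=np.array([ray(s,p,z)[:2] for p in pts]); L=np.linalg.norm(P-np.roll(P,-1,0),axis=1)
    print('c',P.mean(0).round(1),'sides',L.round(1),'edge az',[round(float(np.arctan2(*(P[(i+1)%len(P)]-P[i])[::-1])),3) for i in range(len(P))]); return P
E
python3 - <<'E'
from h import *
s=viewer.snapshot('top'); d=viewer.snapshot('side')
b=lambda x,y:(85+x/3,200+y/3)
P=rect(s,[b(40,20),b(333,27),b(320,273),b(18,268)],58)
for p in[b(95,228),b(220,230),b(95,238)]: print('h',ray(s,p,95)[:2].round(1))
q=lambda x,y:(312+x/8,215+y/8)
rect(s,[q(478,100),q(710,143),q(697,262),q(462,230)],72)
r=lambda x,y:(248+x/4,255+(y-300)/4)
rect(d,[r(80,352),r(152,322),r(222,435),r(147,466)],72)
print('mid BL',ray(s,q(490,300),48).round(),'BR',ray(s,q(617,262),48).round(),'side',ray(d,r(58,411),48).round())
rect(s,[q(445,68),q(665,28)],24); rect(s,[q(510,395),q(738,360),q(715,268)],24)
to([425,248,150],1.52)
E
```

```text
c [497.5 250.5] sides [259.5 214.5 257.6 216.6] edge az [-1.634, 3.089, 1.516, -0.044]
h [425.1 307.4]
h [419.4 203.5]
h [416.8 307.1]
c [ 498.5 -375.8] sides [75.9 39.3 75.9 43.1] edge az [-1.796, 2.943, 1.395, -0.199]
c [ 503.2 -252. ] sides [40.8 76.  39.7 74.4] edge az [-0.165, -1.794, 2.94, 1.361]
mid BL [ 465. -346.   48.] BR [ 476. -389.   48.] side [ 472. -220.   48.]
c [ 552.2 -380.1] sides [76.4 76.4] edge az [-1.428, 1.714]
c [ 451.8 -404.9] sides [77.2 31.4 82.1] edge az [-1.458, 0.154, 2.075]
yaw now 2.892 turn wz 1.372 then shift cm x -34.32 y 28.84 z 8.84
```

Call:
send_rows:
  commands:
    - [[0,0,0,0,0,0.1375,8.8],[0,0,0,0,0,0.1375,8.8],[0,0,0,0,0,0.1375,8.8],[0,0,0,0,0,0.1375,8.8],[0,0,0,0,0,0.1375,8.8],[0,0,0,0,0,0.1375,8.8],[0,0,0,0,0,0.1375,8.8],[0,0,0,0,0,0.1375,8.8],[0,0,0,0,0,0.1375,7],[0,0,0,0,0,0.1375,6],[0,0,0,0,0,0,6]]

```text
time_s: 1.4
tcp_pos: [154.2, 605.6, 238.6]
orientation: [3.141, 0.0, 1.517]
ft_force: [-0.2, -0.1, -0.3]
gripper_width: 66.5
gripper_force: 0.0
```

Call:
send_rows:
  commands:
    - [[-2.8,2.38,0.6,0,0,0,6],[-2.8,2.38,0.6,0,0,0,6],[-2.8,2.38,0.6,0,0,0,6],[-2.8,2.38,0.6,0,0,0,6],[-2.8,2.38,0.6,0,0,0,6],[-2.8,2.38,0.6,0,0,0,6],[-2.8,2.38,0.6,0,0,0,6],[-2.8,2.38,0.6,0,0,0,6],[-2.8,2.38,0.6,0,0,0,6],[-2.8,2.38,0.6,0,0,0,6],[-2.8,2.38,0.6,0,0,0,6],[-2.8,2.38,0.6,0,0,0,6]]

```text
time_s: 2.6
tcp_pos: [422.5, 253.8, 166.7]
orientation: [3.141, -0.001, 1.521]
ft_force: [1.4, 0.5, -0.3]
gripper_width: 60.1
gripper_force: 0.0
```

```bash
python3 - <<'E'
from h import *
st=get_state(); print(st['tcp_pos'],st['orientation'],st['q'].round(2))
to([421.6,254.6,78],1.517)
s=viewer.snapshot('top')
q=lambda x,y:(312+(x-400)/8,215+y/8)
rect(s,[q(478,100),q(710,143),q(697,262),q(462,230)],72)
print('mid BL',ray(s,q(490,300),48).round(),'BR',ray(s,q(617,262),48).round())
rect(s,[q(445,68),q(665,28)],24); rect(s,[q(510,395),q(738,360),q(715,268)],24)
E
```

```text
[422.46959479 253.79404167 166.65561467] [ 3.14124832e+00 -8.74943467e-04  1.52104628e+00] [-0.68  0.64  0.07  2.04 -0.09  0.47 -0.59]
yaw now 1.521 turn wz 0.004 then shift cm x 0.08 y -0.09 z 8.87
c [ 503.4 -246.6] sides [76.2 39.2 76.2 43. ] edge az [-1.796, 2.965, 1.396, -0.177]
mid BL [ 470. -215.   48.] BR [ 481. -258.   48.]
c [ 557.3 -244.8] sides [76.1 76.1] edge az [-1.427, 1.715]
c [ 456.9 -271.8] sides [77.  31.5 81.3] edge az [-1.457, 0.175, 2.081]
```

Call:
send_rows:
  commands:
    - [[0,-0.1,3,0,0,0,5],[0,0,3,0,0,0,4],[0,0,1.9,0,0,0,4],[0,0,1,0,0,0,4],[0,0,0,0,0,0,4],[0,0,0,0,0,0,2],[0,0,0,0,0,0,0],[0,0,0,0,0,0,0],[0,0,0,0,0,0,0],[0,0,0,0,0,0,0]]

```text
time_s: 3.65
tcp_pos: [423.9, 255.1, 78.6]
orientation: [3.135, -0.002, 1.515]
ft_force: [5.1, -1.6, -0.9]
gripper_width: 9.0
gripper_force: 30.0
```

```bash
python3 - <<'E'
from h import *
st=get_state(); print(st['tcp_pos'],st['gripper_width'],st['gripper_force'],st['ft_force'])
# handle arc: cumulative tool (y,z) cm per step
f=lambda t:np.array([-185*np.cos(t)+42*np.sin(t),185*np.sin(t)+42*np.cos(t)])
T=np.concatenate([np.arange(0,1.7,.06)[:28],[1.66]])
P=np.array([f(t) for t in T])
for a,b in zip(T[1:],np.diff(P,axis=0)/10): print('%.2f y %.2f z %.2f'%(a,b[0],-b[1]))
E
```

```text
[423.91522568 255.05659091  78.5669733 ] 8.985960389168348 30.003783702850342 [ 5.06926625 -1.5764441  -0.87770992]
0.06 y 0.29 z -1.10
0.12 y 0.35 z -1.08
0.18 y 0.41 z -1.06
0.24 y 0.48 z -1.03
0.30 y 0.54 z -1.00
0.36 y 0.60 z -0.97
0.42 y 0.65 z -0.93
0.48 y 0.71 z -0.89
0.54 y 0.76 z -0.85
0.60 y 0.81 z -0.80
0.66 y 0.86 z -0.75
0.72 y 0.90 z -0.70
0.78 y 0.94 z -0.64
0.84 y 0.98 z -0.58
0.90 y 1.01 z -0.52
0.96 y 1.04 z -0.46
1.02 y 1.07 z -0.40
1.08 y 1.09 z -0.33
1.14 y 1.11 z -0.27
1.20 y 1.12 z -0.20
1.26 y 1.13 z -0.13
1.32 y 1.14 z -0.07
1.38 y 1.14 z 0.00
1.44 y 1.14 z 0.07
1.50 y 1.13 z 0.14
1.56 y 1.12 z 0.21
1.62 y 1.10 z 0.27
1.66 y 0.73 z 0.22
```

Call:
send_rows:
  commands:
    - [[0,0.4,-1.1,0,0,0,0],[0,0.4,-1.08,0,0,0,0],[0,0.42,-1.06,0,0,0,0],[0,0.48,-1.03,0,0,0,0],[0,0.54,-1.0,0,0,0,0],[0,0.6,-0.97,0,0,0,0],[0,0.65,-0.93,0,0,0,0],[0,0.71,-0.89,0,0,0,0],[0,0.76,-0.85,0,0,0,0],[0,0.81,-0.8,0,0,0,0],[0,0.86,-0.75,0,0,0,0],[0,0.9,-0.7,0,0,0,0]]

```text
time_s: 4.85
tcp_pos: [492.6, 250.8, 189.4]
orientation: [-3.135, 0.001, 1.518]
ft_force: [-6.0, 0.8, 2.3]
gripper_width: 9.1
gripper_force: 30.0
```

```bash
python3 - <<'E'
from h import *
st=get_state(); print(st['tcp_pos'],st['gripper_width'],st['gripper_force'],st['ft_force'],st['moment'],st['q'].round(2))
E
```

```text
[492.56860602 250.84189603 189.44559586] 9.09708932610601 30.01203417778015 [-5.95905222  0.81788503  2.28459759] [ 0.08934309  1.36928619 -0.08063059] [-0.6   0.66  0.07  1.84 -0.08  0.65 -0.53]
```

Forces are small, so I continue the arc and slow down near the stop.

Call:
send_rows:
  commands:
    - [[0,0.94,-0.64,0,0,0,0],[0,0.98,-0.58,0,0,0,0],[0,1.01,-0.52,0,0,0,0],[0,1.04,-0.46,0,0,0,0],[0,1.07,-0.4,0,0,0,0],[0,1.09,-0.33,0,0,0,0],[0,1.11,-0.27,0,0,0,0],[0,1.12,-0.2,0,0,0,0],[0,1.13,-0.13,0,0,0,0],[0,1.14,-0.07,0,0,0,0],[0,1.14,0.0,0,0,0,0],[0,1.14,0.07,0,0,0,0]]

```text
time_s: 6.05
tcp_pos: [624.6, 243.0, 225.7]
orientation: [-3.141, 0.001, 1.517]
ft_force: [-1.3, -0.9, 0.6]
gripper_width: 8.7
gripper_force: 30.0
```

Call:
send_rows:
  commands:
    - [[0,0.7,0.08,0,0,0,0],[0,0.6,0.08,0,0,0,0],[0,0.6,0.1,0,0,0,0],[0,0.5,0.09,0,0,0,0],[0,0.5,0.11,0,0,0,0],[0,0.4,0.1,0,0,0,0],[0,0.3,0.09,0,0,0,0],[0,0.2,0.06,0,0,0,0],[0,0,0,0,0,0,0],[0,0,0,0,0,0,0]]

```text
time_s: 7.05
tcp_pos: [662.7, 240.8, 217.4]
orientation: [3.141, 0.001, 1.516]
ft_force: [0.6, -5.4, 4.8]
gripper_width: 8.9
gripper_force: 30.0
```

```bash
python3 - <<'E'
from h import *
st=get_state(); print(st['tcp_pos'],st['gripper_width'],st['gripper_force'],st['ft_force'],st['moment'],st['q'].round(2))
E
```

```text
[662.73325503 240.83881825 217.43904058] 8.93617848098527 30.002574026584625 [ 0.62105143 -5.37937074  4.78516877] [-1.13958757  0.19210069 -0.05803417] [-0.45  0.83  0.08  1.32 -0.07  1.   -0.42]
```

Call:
send_rows:
  commands:
    - [[0,0.3,0.09,0,0,0,0],[0,0.3,0.09,0,0,0,0],[0,0.3,0.09,0,0,0,0],[0,0.1,0.05,0,0,0,0],[0,0,0,0,0,0,0],[0,0,0,0,0,0,0]]

```text
time_s: 7.65
tcp_pos: [672.5, 240.3, 214.0]
orientation: [-3.141, 0.001, 1.516]
ft_force: [0.2, -5.0, 3.7]
gripper_width: 8.8
gripper_force: 30.0
```

Call:
send_rows:
  commands:
    - [[0,0,0,0,0,0,1.8],[0,0,0,0,0,0,1.8],[0,0,0,0,0,0,1.8],[0,0.2,0,0,0,0,1.8],[0,0,0,0,0,0,1.8]]

```text
time_s: 8.15
tcp_pos: [674.7, 241.5, 214.2]
orientation: [3.142, -0.001, 1.517]
ft_force: [0.3, -0.6, -0.7]
gripper_width: 18.1
gripper_force: 0.0
```

Now I lift straight up clear of the handle and head towards the pile, then look.

Call:
send_rows:
  commands:
    - [[0,0,-1,0,0,0,1.8],[0,0,-2,0,0,0,1.8],[0,0,-3,0,0,0,1.8],[0,0,-3.5,0,0,0,1.8],[0,0,-3,0,0,0,3],[-4,-1,0,0,0,0,6],[-4.5,-1,0,0,0,0,6],[-4.5,-1,0,0,0,0,7],[-4.5,-1,0,0,0,0,7],[-4.5,-1,0,0,0,0,7],[-4.5,-1,0,0,0,0,7],[-4.5,-1,0,0,0,0,7]]

```text
time_s: 9.35
tcp_pos: [587.4, -66.4, 340.4]
orientation: [3.14, -0.0, 1.517]
ft_force: [0.3, 0.6, -0.4]
gripper_width: 70.0
gripper_force: 0.0
```

```bash
python3 - <<'E'
from h import *
s=snap('top','top1.png'); d=snap('side','side1.png')
c=np.zeros((600,800,3),np.uint8)
c[:300,:400]=cv2.resize(s['frame'],(400,300)); c[:300,400:]=cv2.resize(d['frame'],(400,300))
c[300:,:300]=cv2.resize(s['frame'][215:265,312:362],(300,300),interpolation=cv2.INTER_CUBIC)
c[300:,350:750]=cv2.resize(s['frame'][190:310,60:220],(400,300))
cv2.imwrite('pics/c2.png',c)
to([503.4,-246.6,150],1.39)
E
```

```text
yaw now 1.504 turn wz 0.114 then shift cm x -18.44 y -5.01 z 19.08
```

View pics/c2.png

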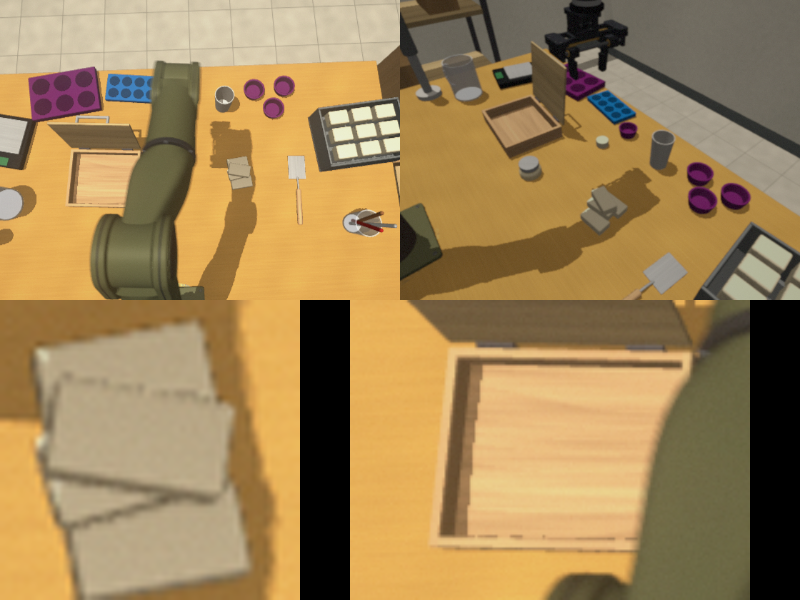

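The picture shows the lid standing open at around (100,137) and the empty box below it. The pile is undisturbed at (238,172). Now the top bar.

Call:
send_rows:
  commands:
    - [[0,0,0,0,0,0.135,7],[-3,-0.85,3.3,0,0,0,7],[-3,-0.85,3.3,0,0,0,7],[-3,-0.85,3.3,0,0,0,7],[-3,-0.85,3.3,0,0,0,7],[-3,-0.85,3.3,0,0,0,7],[-3,-0.85,3.3,0,0,0,7],[0,0,0,0,0,0,7],[0,0,0,0,0,0,7]]

```text
time_s: 10.35
tcp_pos: [504.2, -232.2, 141.2]
orientation: [-3.141, -0.0, 1.38]
ft_force: [1.2, 0.3, -0.4]
gripper_width: 69.5
gripper_force: 0.0
```

```bash
python3 - <<'E'
from h import *
to([503.3,-248.5,53],1.38)
E
```

```text
yaw now 1.380 turn wz 0.000 then shift cm x -1.62 y 0.22 z 8.82
```

Call:
send_rows:
  commands:
    - [[-0.8,0.1,2,0,0,0,7],[-0.8,0.1,3,0,0,0,7],[0,0,2.2,0,0,0,7],[0,0,1.0,0,0,0,6.5],[0,0,0.6,0,0,0,6],[0,0,0,0,0,0,5.5],[0,0,0,0,0,0,5],[0,0,0,0,0,0,4.6],[0,0,0,0,0,0,4.2],[0,0,0,0,0,0,3.5],[0,0,0,0,0,0,3],[0,0,0,0,0,0,3]]

```text
time_s: 11.55
tcp_pos: [503.9, -248.3, 54.1]
orientation: [3.139, 0.0, 1.382]
ft_force: [2.0, 0.1, 6.3]
gripper_width: 41.7
gripper_force: 30.0
```

Call:
send_rows:
  commands:
    - [[0,0,-0.3,0,0,0,3],[0,0,-0.7,0,0,0,3],[0,0,-1.5,0,0,0,3],[0,0,-2,0,0,0,3],[0,0,-3,0,0,0,3],[0,0,-3,0,0,0,3],[0,0,-1.5,0,0,0,3],[0,0,0,0,0,0,3]]

```text
time_s: 12.35
tcp_pos: [504.3, -248.8, 176.4]
orientation: [3.136, 0.001, 1.381]
ft_force: [-0.2, 0.0, -1.0]
gripper_width: 41.6
gripper_force: 30.0
```

```bash
python3 - <<'E'
from h import *
by=-0.054; C=np.array([498,250.5]); X=np.array([np.cos(by),np.sin(by)]); Y=np.array([-X[1],X[0]])
def bx(x,y,z): p=C+x*X+y*Y; return [p[0],p[1],z]
st=get_state(); print(st['tcp_pos'],st['q'].round(2),st['gripper_width'])
for x,y in [(45,72),(45,-72),(-45,72),(-45,-72),(0,0)]: print(x,y,np.round(bx(x,y,12),1))
to(bx(43,72,165),-0.054)
to(bx(43,72,165),np.pi-0.054)
s=snap('top','top2.png'); d=snap('side','side2.png')
c=np.zeros((600,800,3),np.uint8)
c[:400,:400]=cv2.resize(s['frame'][215:265,312:362],(400,400),interpolation=cv2.INTER_CUBIC)
c[:400,400:]=cv2.resize(d['frame'][225:325,240:340],(400,400),interpolation=cv2.INTER_CUBIC)
cv2.imwrite('pics/c3.png',c)
E
cat >> h.py <<'E'
by=-0.054; C=np.array([498,250.5]); X=np.array([np.cos(by),np.sin(by)]); Y=np.array([-X[1],X[0]])
def bx(x,y,z): p=C+x*X+y*Y; return [p[0],p[1],z]
E
```

```text
[ 504.25561451 -248.82968955  176.36467334] [ 0.34  0.69  0.06  1.83 -0.06  0.62  0.25] 41.57177291796979
45 72 [546.8 320.   12. ]
45 -72 [539.  176.2  12. ]
-45 72 [457.  324.8  12. ]
-45 -72 [449.2 181.   12. ]
0 0 [498.  250.5  12. ]
yaw now 1.381 turn wz 1.435 then shift cm x 0.98 y -57.03 z 1.14
yaw now 1.381 turn wz -1.706 then shift cm x -0.98 y 57.03 z 1.14
```

View pics/c3.png

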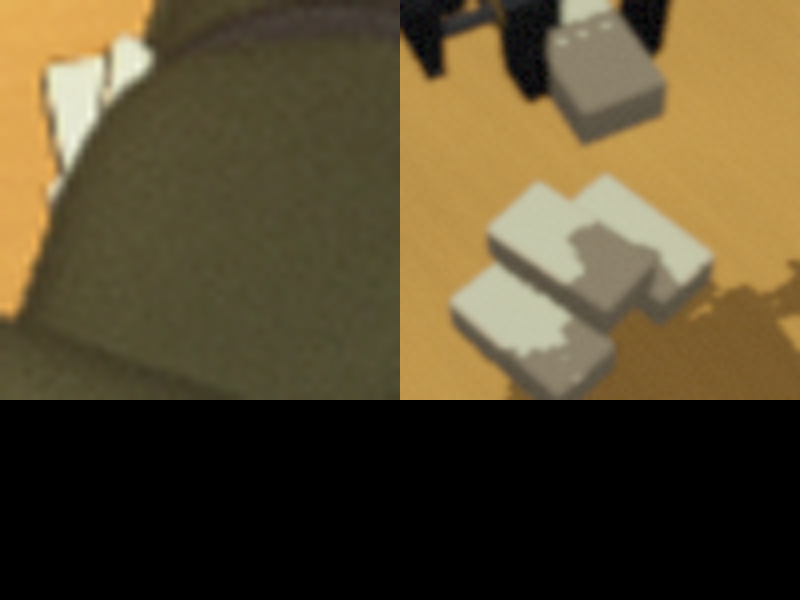

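The top bar is held. In the side crop bar_mid still lies in place, with corners (487,235), (540,180), (655,255) and (605,315). I measure it from these while I carry the top bar away.

```bash
python3 - <<'E'
from h import *
d=viewer.snapshot('side')
r=lambda x,y:(240+(x-400)/4-.4,225+y/4-.4)
rect(d,[r(487,235),r(540,180),r(655,255),r(605,315)],48)
rect(d,[r(450,300),r(612,348),r(562,397)],24)
rect(d,[r(607,173),r(713,252),r(665,300)],24)
E
```

```text
c [ 498.2 -249.4] sides [43.3 73.3 42.9 73.9] edge az [0.267, -1.344, -2.862, 1.803]
c [ 460.2 -274.4] sides [84.2 36.1 77.3] edge az [-0.989, -2.968, 1.71]
c [ 547.8 -261.6] sides [73.5 39.  84.5] edge az [-1.427, -2.96, 1.236]
```

Call:
send_rows:
  commands:
    - [[0,0,0,0,0,0.1436,3],[0,0,0,0,0,0.1436,3],[0,0,0,0,0,0.1436,3],[0,0,0,0,0,0.1436,3],[0,0,0,0,0,0.1436,3],[0,0,0,0,0,0.1436,3],[0,0,0,0,0,0.1436,3],[0,0,0,0,0,0.1436,3],[0,0,0,0,0,0.1436,3],[0,0,0,0,0,0.1436,3],[0,0,0,0,0,0,3]]

```text
time_s: 13.6
tcp_pos: [502.3, -247.5, 171.9]
orientation: [-3.141, 0.003, -0.054]
ft_force: [0.1, 0.2, -0.9]
gripper_width: 41.6
gripper_force: 30.0
```

Call:
send_rows:
  commands:
    - [[0,-3,0,0,0,0,3],[0,-4.5,0,0,0,0,3],[0,-5,0,0,0,0,3],[0,-5,0,0,0,0,3],[0,-5,0,0,0,0,3],[0,-5,0,0,0,0,3],[0,-5,0,0,0,0,3],[0,-5,0,0,0,0,3],[0,-5,0,0,0,0,3],[0,-5,0,0,0,0,3],[0,-4.5,0,0,0,0,3],[0,-3,0,0,0,0,3]]

```text
time_s: 14.8
tcp_pos: [531.3, 305.7, 172.0]
orientation: [-3.141, 0.002, -0.046]
ft_force: [0.2, -0.1, -0.8]
gripper_width: 41.9
gripper_force: 30.0
```

```bash
python3 - <<'E'
from h import *
st=get_state(); print(st['q'].round(2),st['tcp_pos'],st['orientation'])
to(bx(43,72,13),-0.054)
E
```

```text
[-0.92  0.84  0.62  1.69 -0.64  0.82 -1.63] [531.29809816 305.68266233 171.95358376] [-3.14090152e+00  2.16482413e-03 -4.56113557e-02]
yaw now -0.046 turn wz 0.008 then shift cm x 1.27 y -1.51 z 15.90
```

Call:
send_rows:
  commands:
    - [[1.2,-1.5,1,0,0,0,3],[0,0,2.5,0,0,0,3],[0,0,3.5,0,0,0,3],[0,0,3.5,0,0,0,3],[0,0,2.5,0,0,0,3],[0,0,0,0,0,0,3]]

```text
time_s: 15.4
tcp_pos: [542.1, 314.3, 39.0]
orientation: [3.138, 0.008, -0.051]
ft_force: [-0.6, -1.5, -0.1]
gripper_width: 41.6
gripper_force: 30.0
```

```bash
python3 - <<'E'
from h import *
st=get_state(); print(st['tcp_pos'],st['ft_force'])
to(bx(43,72,15),-0.054)
E
```

```text
[542.10689583 314.32115005  38.98317874] [-0.577268   -1.50734125 -0.08034462]
yaw now -0.051 turn wz 0.003 then shift cm x 0.24 y -0.59 z 2.40
```

Call:
send_rows:
  commands:
    - [[0.1,-0.3,0.8,0,0,0,3],[0,0,0.8,0,0,0,3],[0,0,0.5,0,0,0,3],[0,0,0.3,0,0,0,3],[0,0,0,0,0,0,3],[0,0,0,0,0,0,3]]

```text
time_s: 16.0
tcp_pos: [547.0, 318.5, 19.7]
orientation: [-3.141, -0.001, -0.054]
ft_force: [-0.2, -0.1, -0.9]
gripper_width: 41.5
gripper_force: 30.0
```

Call:
send_rows:
  commands:
    - [[0,0,0.3,0,0,0,3],[0,0,0.1,0,0,0,3],[0,0,0,0,0,0,3],[0,0,0,0,0,0,3]]

```text
time_s: 16.4
tcp_pos: [546.8, 318.4, 15.3]
orientation: [-3.142, -0.0, -0.054]
ft_force: [-0.6, 0.6, -0.9]
gripper_width: 41.6
gripper_force: 30.0
```

Call:
send_rows:
  commands:
    - [[0,0,0.1,0,0,0,3],[0,0,0,0,0,0,3],[0,0,0,0,0,0,4.7],[0,0,0,0,0,0,4.7],[0,0,0,0,0,0,4.7],[0,0,-1,0,0,0,4.7],[0,0,-2,0,0,0,4.7],[0,0,-4,0,0,0,4.7],[0,0,-5,0,0,0,4.7],[0,0,-4,0,0,0,4.7],[0,0,0,0,0,0,6],[0,0,0,0,0,0,7]]

```text
time_s: 17.6
tcp_pos: [547.1, 318.7, 175.7]
orientation: [-3.14, -0.002, -0.054]
ft_force: [-0.3, -0.2, -0.8]
gripper_width: 61.1
gripper_force: 0.0
```

```bash
python3 - <<'E'
from h import *
to([499,-248.5,175],1.57+.25)
E
```

```text
yaw now -0.054 turn wz -1.874 then shift cm x -53.79 y -18.65 z 0.07
```

Call:
send_rows:
  commands:
    - [[-0.2,3,0,0,0,0,7],[-0.2,5,0,0,0,0,7],[-0.2,5,0,0,0,0,7],[-0.2,5,0,0,0,0,7],[-0.2,5,0,0,0,0,7],[-0.2,5,0,0,0,0,7],[-0.2,5,0,0,0,0,7],[-0.2,5,0,0,0,0,7],[-0.1,5,0,0,0,0,7],[0,5,0,0,0,0,7],[0,5,0,0,0,0,7],[0,4,0,0,0,0,7]]

```text
time_s: 18.8
tcp_pos: [497.2, -252.2, 173.0]
orientation: [-3.141, 0.003, -0.056]
ft_force: [0.4, -0.5, 0.6]
gripper_width: 69.8
gripper_force: 0.0
```

Call:
send_rows:
  commands:
    - [[0,0,0,0,0,-0.145,7],[0,0,0,0,0,-0.145,7],[0,0,0,0,0,-0.145,7],[0,0,0,0,0,-0.145,7],[0,0,0,0,0,-0.145,7],[0,0,0,0,0,-0.145,7],[0,0,0,0,0,-0.145,7],[0,0,0,0,0,-0.145,7],[0,0,0,0,0,-0.145,7],[0,0,0,0,0,-0.145,7],[0,0,0,0,0,-0.145,7],[0,0,0,0,0,-0.145,7]]

```text
time_s: 20.0
tcp_pos: [497.9, -248.7, 172.8]
orientation: [-3.139, -0.002, 1.692]
ft_force: [-0.5, -0.7, 0.6]
gripper_width: 69.7
gripper_force: 0.0
```

Call:
send_rows:
  commands:
    - [[0,0,0,0,0,-0.134,7],[0,0,0,0,0,0,7],[0,0,0,0,0,0,7],[0,0,0,0,0,0,7]]

```text
time_s: 20.4
tcp_pos: [498.6, -249.3, 173.8]
orientation: [-3.141, -0.001, 1.818]
ft_force: [-0.5, 0.6, 0.2]
gripper_width: 70.2
gripper_force: 0.0
```

```bash
python3 - <<'E'
from h import *
print(get_state()['q'].round(2))
to([499,-248.5,29],1.57+.255)
s=snap('top','top3.png'); d=snap('side','side3.png')
c=np.zeros((600,800,3),np.uint8)
c[:300,:400]=cv2.resize(s['frame'],(400,300)); c[:300,400:]=cv2.resize(d['frame'],(400,300))
c[300:,:300]=cv2.resize(d['frame'][245:320,245:320],(300,300),interpolation=cv2.INTER_CUBIC)
c[300:,350:750]=cv2.resize(s['frame'][190:310,60:220],(400,300))
cv2.imwrite('pics/c4.png',c)
E
```

```text
[ 0.42  0.69 -0.06  1.84  0.07  0.62  0.56]
yaw now 1.818 turn wz -0.007 then shift cm x 0.06 y 0.06 z 14.48
```

View pics/c4.png

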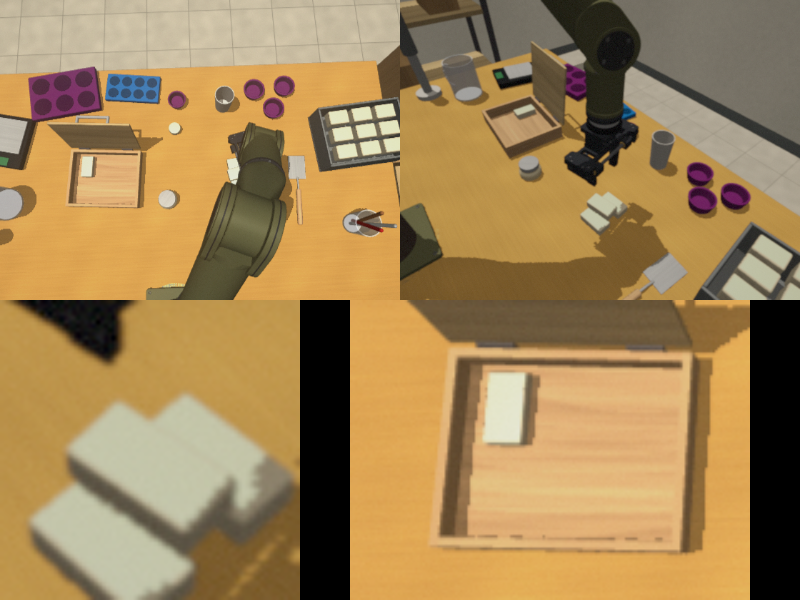

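The top bar lies flat in the box's upper-left corner (crop around (507,407)), and bar_mid is in place. I go down on bar_mid.

Call:
send_rows:
  commands:
    - [[0,0,3,0,0,0,7],[0,0,4,0,0,0,7],[0,0,4,0,0,0,7],[0,0,2,0,0,0,7],[0,0,1,0,0,0,6.5],[0,0,0.5,0,0,0,6],[0,0,0,0,0,0,5.5],[0,0,0,0,0,0,5],[0,0,0,0,0,0,4.6],[0,0,0,0,0,0,4.2],[0,0,0,0,0,0,3.5],[0,0,0,0,0,0,3]]

```text
time_s: 21.7
tcp_pos: [499.6, -249.8, 30.2]
orientation: [3.14, 0.001, 1.82]
ft_force: [-0.3, -0.4, 5.9]
gripper_width: 42.2
gripper_force: 30.0
```

Call:
send_rows:
  commands:
    - [[0,0,0,0,0,0,3],[0,0,-0.3,0,0,0,3],[0,0,-0.7,0,0,0,3],[0,0,-1.5,0,0,0,3],[0,0,-2,0,0,0,3],[0,0,-3,0,0,0,3],[0,0,-3,0,0,0,3],[0,0,-3,0,0,0,3],[0,0,-1,0,0,0,3],[0,0,0,0,0,0,3]]

```text
time_s: 22.7
tcp_pos: [499.7, -250.0, 176.1]
orientation: [3.139, 0.002, 1.82]
ft_force: [0.3, 0.5, -1.4]
gripper_width: 41.7
gripper_force: 30.0
```

```bash
python3 - <<'E'
from h import *
to(bx(43,-72,165),-0.054)
d=snap('side','side4.png'); s=snap('top','top4.png')
c=np.zeros((400,800,3),np.uint8)
c[:,:400]=cv2.resize(d['frame'][225:325,240:340],(400,400),interpolation=cv2.INTER_CUBIC)
c[:,400:]=cv2.resize(s['frame'][200:280,300:380],(400,400),interpolation=cv2.INTER_CUBIC)
cv2.imwrite('pics/c5.png',c)
E
```

```text
yaw now 1.820 turn wz 1.874 then shift cm x 1.43 y -42.76 z 1.11
```

View pics/c5.png

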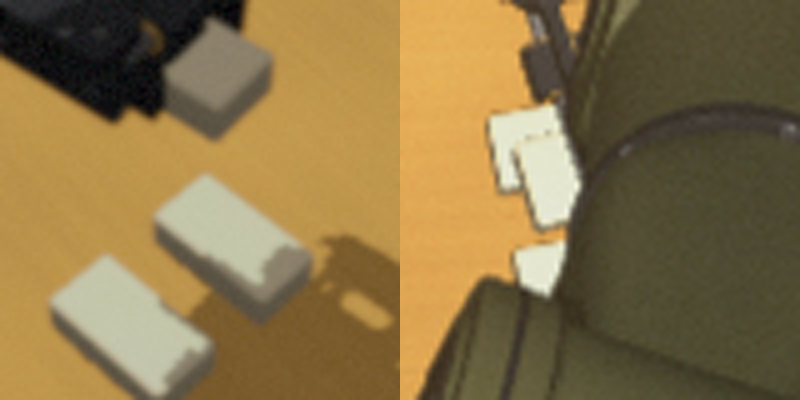

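bar_mid is held. The two bottom bars stand undisturbed, bar_near around (132,325) and bar_far around (233,240) in the crop. I measure both and carry bar_mid to the box.

```bash
python3 - <<'E'
from h import *
d=viewer.snapshot('side')
r=lambda x,y:(240+x/4-.4,225+y/4-.4)
rect(d,[r(50,302),r(107,255),r(213,345),r(160,395)],24)
rect(d,[r(155,222),r(207,175),r(312,258),r(262,305)],24)
E
```

```text
c [ 465.2 -260.6] sides [39.6 74.5 37.6 75.1] edge az [0.139, -1.446, -2.986, 1.722]
c [ 537.1 -252.2] sides [41.6 74.6 39.  73.3] edge az [0.183, -1.456, -2.989, 1.72]
```

Call:
send_rows:
  commands:
    - [[0,0,0,0,0,0.1445,3],[0,0,0,0,0,0.1445,3],[0,0,0,0,0,0.1445,3],[0,0,0,0,0,0.1445,3],[0,0,0,0,0,0.1445,3],[0,0,0,0,0,0.1445,3],[0,0,0,0,0,0.1445,3],[0,0,0,0,0,0.1445,3],[0,0,0,0,0,0.1445,3],[0,0,0,0,0,0.1445,3],[0,0,0,0,0,0.1445,3],[0,0,0,0,0,0.1445,3]]

```text
time_s: 24.05
tcp_pos: [498.0, -249.0, 172.6]
orientation: [-3.141, 0.003, 0.08]
ft_force: [0.6, 0.3, 0.0]
gripper_width: 41.6
gripper_force: 30.0
```

Call:
send_rows:
  commands:
    - [[0,0,0,0,0,0.14,3],[0.1,-3,0,0,0,0,3],[0.2,-4.5,0,0,0,0,3],[0.2,-5,0,0,0,0,3],[0.2,-5,0,0,0,0,3],[0.2,-5,0,0,0,0,3],[0.2,-5,0,0,0,0,3],[0.2,-5,0,0,0,0,3],[0.1,-5,0,0,0,0,3],[0,-3.5,0,0,0,0,3],[0,-1.8,0,0,0,0,3],[0,0,0,0,0,0,3]]

```text
time_s: 25.25
tcp_pos: [534.8, 180.7, 172.3]
orientation: [3.142, 0.003, -0.047]
ft_force: [-0.4, 0.6, -0.5]
gripper_width: 41.7
gripper_force: 30.0
```

```bash
python3 - <<'E'
from h import *
print(get_state()['q'].round(2))
to(bx(43,-70,15.5),-0.054)
E
```

```text
[-0.74  0.78  0.59  1.84 -0.63  0.72 -1.41]
yaw now -0.047 turn wz 0.007 then shift cm x 0.25 y 0.23 z 15.68
```

Call:
send_rows:
  commands:
    - [[0.2,0.2,2,0,0,0,3],[0,0,3,0,0,0,3],[0,0,4,0,0,0,3],[0,0,3,0,0,0,3],[0,0,1.5,0,0,0,3],[0,0,0.8,0,0,0,3],[0,0,0,0,0,0,3],[0,0,0,0,0,0,3],[0,0,0,0,0,0,3]]

```text
time_s: 26.15
tcp_pos: [538.7, 174.5, 32.3]
orientation: [-3.141, -0.002, -0.055]
ft_force: [0.1, 0.3, -1.3]
gripper_width: 42.0
gripper_force: 30.0
```

```bash
python3 - <<'E'
from h import *
to(bx(43,-70,15),-0.054)
E
```

```text
yaw now -0.055 turn wz -0.001 then shift cm x -0.17 y -0.37 z 1.73
```

Call:
send_rows:
  commands:
    - [[-0.1,-0.3,0.6,0,0,0,3],[0,0,0.6,0,0,0,3],[0,0,0.4,0,0,0,3],[0,0,0.2,0,0,0,3],[0,0,0,0,0,0,3],[0,0,0,0,0,0,3],[0,0,0,0,0,0,3]]

```text
time_s: 26.85
tcp_pos: [536.8, 178.2, 14.2]
orientation: [-3.14, 0.0, -0.054]
ft_force: [-2.3, -0.2, 9.8]
gripper_width: 41.9
gripper_force: 30.0
```

Call:
send_rows:
  commands:
    - [[0,0,0,0,0,0,4.7],[0,0,0,0,0,0,4.7],[0,0,0,0,0,0,4.7],[0,0,-1,0,0,0,4.7],[0,0,-2,0,0,0,4.7],[0,0,-4,0,0,0,4.7],[0,0,-5,0,0,0,4.7],[0,0,-4,0,0,0,4.7],[0,0,0,0,0,0,6],[0,0,0,0,0,0,7]]

```text
time_s: 27.85
tcp_pos: [537.3, 178.2, 174.4]
orientation: [-3.14, -0.002, -0.054]
ft_force: [-1.2, 0.3, -0.8]
gripper_width: 61.1
gripper_force: 0.0
```

```bash
python3 - <<'E'
from h import *
to([537.1,-252.2,175],-0.054)
to([537.1,-252.2,175],1.57+.15)
E
```

```text
yaw now -0.054 turn wz 0.000 then shift cm x 2.30 y 42.97 z -0.06
yaw now -0.054 turn wz -1.774 then shift cm x -42.55 y -6.42 z -0.06
```

Call:
send_rows:
  commands:
    - [[0.2,3,0,0,0,0,5.6],[0.2,4.5,0,0,0,0,5.6],[0.2,5,0,0,0,0,5.6],[0.2,5,0,0,0,0,5.6],[0.3,5,0,0,0,0,5.6],[0.3,5,0,0,0,0,5.6],[0.3,5,0,0,0,0,5.6],[0.3,4.5,0,0,0,0,5.6],[0.3,4,0,0,0,0,5.6],[0,2,0,0,0,0,5.6]]

```text
time_s: 28.85
tcp_pos: [534.9, -256.9, 172.0]
orientation: [3.14, 0.002, -0.059]
ft_force: [-0.2, -0.0, -0.4]
gripper_width: 56.3
gripper_force: 0.0
```

Call:
send_rows:
  commands:
    - [[0,0,0,0,0,-0.1478,5.6],[0,0,0,0,0,-0.1478,5.6],[0,0,0,0,0,-0.1478,5.6],[0,0,0,0,0,-0.1478,5.6],[0,0,0,0,0,-0.1478,5.6],[0,0,0,0,0,-0.1478,5.6],[0,0,0,0,0,-0.1478,5.6],[0,0,0,0,0,-0.1478,5.6],[0,0,0,0,0,-0.1478,5.6],[0,0,0,0,0,-0.1478,5.6],[0,0,0,0,0,-0.1478,5.6],[0,0,0,0,0,-0.1478,5.6]]

```text
time_s: 30.05
tcp_pos: [535.7, -251.7, 171.6]
orientation: [-3.139, -0.003, 1.726]
ft_force: [-0.3, 0.4, -0.1]
gripper_width: 56.0
gripper_force: 0.0
```

Call:
send_rows:
  commands:
    - [[0,0,2,0,0,0,5.6],[0,0,3,0,0,0,5.6],[0,0,3,0,0,0,5.6],[0,0,0,0,0,0,5.6],[0,0,0,0,0,0,5.6]]

```text
time_s: 30.55
tcp_pos: [535.9, -251.9, 92.4]
orientation: [-3.139, -0.002, 1.719]
ft_force: [0.9, -0.0, 0.7]
gripper_width: 55.9
gripper_force: 0.0
```

```bash
python3 - <<'E'
from h import *
to([537.1,-252.2,6],1.57+.15)
d=snap('side','side5.png')
c=cv2.resize(d['frame'][200:320,230:350],(480,480),interpolation=cv2.INTER_CUBIC)
cv2.imwrite('pics/c6.png',c)
E
```

```text
yaw now 1.719 turn wz -0.001 then shift cm x -0.04 y 0.11 z 8.64
```

View pics/c6.png

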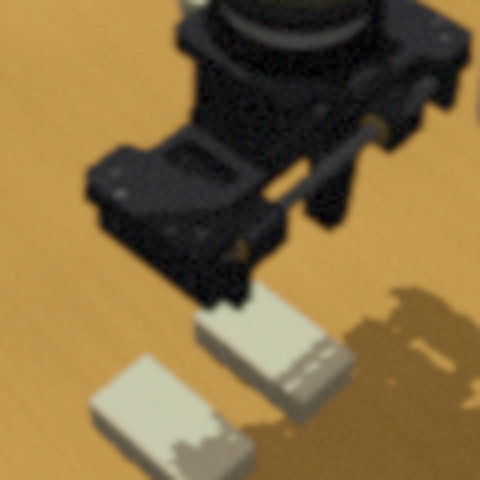

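The gripper is above bar_far (crop around (275,350)) and aligned with it. I descend and grip.

Call:
send_rows:
  commands:
    - [[0,0.1,3,0,0,0,5.6],[0,0,2.5,0,0,0,5.6],[0,0,1.5,0,0,0,5.6],[0,0,1,0,0,0,5.6],[0,0,0.6,0,0,0,5.6],[0,0,0,0,0,0,5.6],[0,0,0,0,0,0,5],[0,0,0,0,0,0,4.5],[0,0,0,0,0,0,4],[0,0,0,0,0,0,3.5],[0,0,0,0,0,0,3],[0,0,0,0,0,0,3]]

```text
time_s: 31.8
tcp_pos: [538.5, -252.5, 8.1]
orientation: [3.14, 0.001, 1.719]
ft_force: [0.1, -0.3, 5.4]
gripper_width: 41.9
gripper_force: 30.0
```

Call:
send_rows:
  commands:
    - [[0,0,-1,0,0,0,3],[0,0,-2,0,0,0,3],[0,0,-4,0,0,0,3],[0,0,-4,0,0,0,3],[0,0,-4,0,0,0,3],[0,0,-2,0,0,0,3],[0,0,0,0,0,0,3]]

```text
time_s: 32.5
tcp_pos: [539.3, -253.1, 180.7]
orientation: [3.136, 0.003, 1.719]
ft_force: [0.7, 0.7, -1.4]
gripper_width: 42.2
gripper_force: 30.0
```

Call:
send_rows:
  commands:
    - [[0,0,0,0,0,0.1478,3],[0,0,0,0,0,0.1478,3],[0,0,0,0,0,0.1478,3],[0,0,0,0,0,0.1478,3],[0,0,0,0,0,0.1478,3],[0,0,0,0,0,0.1478,3],[0,0,0,0,0,0.1478,3],[0,0,0,0,0,0.1478,3],[0,0,0,0,0,0.1478,3],[0,0,0,0,0,0.1478,3],[0,0,0,0,0,0.1478,3],[0,0,0,0,0,0.1478,3]]

```text
time_s: 33.7
tcp_pos: [536.6, -251.7, 175.7]
orientation: [-3.141, 0.003, -0.06]
ft_force: [0.3, -0.4, -1.5]
gripper_width: 41.8
gripper_force: 30.0
```

```bash
python3 - <<'E'
from h import *
to(bx(-45,70,165),-0.054)
E
```

```text
yaw now -0.060 turn wz -0.006 then shift cm x -11.06 y -56.94 z 1.07
```

Call:
send_rows:
  commands:
    - [[-0.5,-3,0,0,0,0,3],[-0.9,-4.7,0,0,0,0,3],[-1,-4.8,0,0,0,0,3],[-1,-4.8,0,0,0,0,3],[-1,-4.8,0,0,0,0,3],[-1,-4.8,0,0,0,0,3],[-1,-4.8,0,0,0,0,3],[-1,-4.8,0,0,0,0,3],[-1,-4.8,0,0,0,0,3],[-1,-4.8,0,0,0,0,3],[-1,-4.8,0,0,0,0,3],[-0.6,-3.5,0,0,0,0,3]]

```text
time_s: 34.9
tcp_pos: [454.9, 300.1, 175.7]
orientation: [3.14, 0.003, -0.051]
ft_force: [1.1, -0.3, -1.2]
gripper_width: 41.6
gripper_force: 30.0
```

Call:
send_rows:
  commands:
    - [[-0.3,-1.5,0.5,0,0,0,3],[0,-1,1.5,0,0,0,3],[0,0,2.5,0,0,0,3],[0,0,2.5,0,0,0,3],[0,0,1,0,0,0,3],[0,0,0,0,0,0,3],[0,0,0,0,0,0,3]]

```text
time_s: 35.6
tcp_pos: [456.5, 320.7, 97.6]
orientation: [3.141, -0.001, -0.056]
ft_force: [-0.4, -0.0, -1.2]
gripper_width: 41.7
gripper_force: 30.0
```

```bash
python3 - <<'E'
from h import *
print(get_state()['q'].round(2))
to(bx(-45,69,17.5),-0.054)
E
```

```text
[-0.99  0.88  0.52  1.9  -0.79  0.57 -1.56]
yaw now -0.056 turn wz -0.002 then shift cm x 0.02 y -0.11 z 8.01
```

Call:
send_rows:
  commands:
    - [[0,-0.1,2,0,0,0,3],[0,0,2.5,0,0,0,3],[0,0,1.8,0,0,0,3],[0,0,1,0,0,0,3],[0,0,0.5,0,0,0,3],[0,0,0.2,0,0,0,3],[0,0,0,0,0,0,3],[0,0,0,0,0,0,3],[0,0,0,0,0,0,3]]

```text
time_s: 36.5
tcp_pos: [456.1, 323.2, 17.9]
orientation: [-3.141, -0.001, -0.054]
ft_force: [-0.7, -0.7, -0.8]
gripper_width: 41.8
gripper_force: 30.0
```

Call:
send_rows:
  commands:
    - [[0,0,0.2,0,0,0,3],[0,0,0,0,0,0,3],[0,0,0,0,0,0,4.7],[0,0,0,0,0,0,4.7],[0,0,0,0,0,0,4.7],[0,0,-1,0,0,0,4.7],[0,0,-2,0,0,0,4.7],[0,0,-4,0,0,0,4.7],[0,0,-5,0,0,0,4.7],[0,0,-4,0,0,0,4.7],[0,0,0,0,0,0,6],[0,0,0,0,0,0,7]]

```text
time_s: 37.7
tcp_pos: [455.9, 323.4, 176.4]
orientation: [-3.14, -0.001, -0.054]
ft_force: [-0.7, -0.9, -0.1]
gripper_width: 60.7
gripper_force: 0.0
```

```bash
python3 - <<'E'
from h import *
to([465.5,-260.5,175],-0.054)
E
```

```text
yaw now -0.054 turn wz 0.000 then shift cm x 4.11 y 58.25 z 0.14
```

Call:
send_rows:
  commands:
    - [[0.2,3,0,0,0,0,7],[0.3,4.9,0,0,0,0,7],[0.4,4.9,0,0,0,0,7],[0.4,4.9,0,0,0,0,7],[0.4,4.9,0,0,0,0,7],[0.4,4.9,0,0,0,0,7],[0.4,4.9,0,0,0,0,7],[0.4,4.9,0,0,0,0,7],[0.4,4.9,0,0,0,0,7],[0.4,4.9,0,0,0,0,7],[0.4,4.9,0,0,0,0,7],[0,4,0,0,0,0,7]]

```text
time_s: 38.9
tcp_pos: [465.4, -241.0, 174.0]
orientation: [-3.141, 0.002, -0.056]
ft_force: [0.5, 0.7, 0.2]
gripper_width: 69.8
gripper_force: 0.0
```

Call:
send_rows:
  commands:
    - [[0,2,0,0,0,-0.1478,6.5],[0,0,0,0,0,-0.1478,6.5],[0,0,0,0,0,-0.1478,6.5],[0,0,0,0,0,-0.1478,6.5],[0,0,0,0,0,-0.1478,6.5],[0,0,0,0,0,-0.1478,6.5],[0,0,0,0,0,-0.1478,6.5],[0,0,0,0,0,-0.1478,6.5],[0,0,0,0,0,-0.1478,6.5],[0,0,0,0,0,-0.1478,6.5],[0,0,0,0,0,-0.1478,6.5],[0,0,0,0,0,-0.1478,6.5]]

```text
time_s: 40.1
tcp_pos: [464.3, -257.5, 173.9]
orientation: [-3.139, -0.003, 1.726]
ft_force: [0.1, 0.5, -0.5]
gripper_width: 65.0
gripper_force: 0.0
```

Call:
send_rows:
  commands:
    - [[0,0,2,0,0,0,6.5],[0,0,3,0,0,0,6.5],[0,0,2,0,0,0,6.5],[0,0,0,0,0,0,6.5],[0,0,0,0,0,0,6.5]]

```text
time_s: 40.6
tcp_pos: [464.7, -257.9, 104.6]
orientation: [-3.14, -0.002, 1.719]
ft_force: [-0.3, -0.1, 0.1]
gripper_width: 65.2
gripper_force: 0.0
```

```bash
python3 - <<'E'
from h import *
to([465.5,-260.5,6],1.57+.145)
E
```

```text
yaw now 1.719 turn wz 0.004 then shift cm x -0.27 y 0.04 z 9.86
```

Call:
send_rows:
  commands:
    - [[-0.3,0,3,0,0,0,6.5],[0,0,3,0,0,0,6.5],[0,0,2,0,0,0,6.5],[0,0,1.2,0,0,0,6.5],[0,0,0.6,0,0,0,6],[0,0,0,0,0,0,5.5],[0,0,0,0,0,0,5],[0,0,0,0,0,0,4.5],[0,0,0,0,0,0,4],[0,0,0,0,0,0,3.5],[0,0,0,0,0,0,3],[0,0,0,0,0,0,3]]

```text
time_s: 41.8
tcp_pos: [466.3, -261.6, 8.1]
orientation: [3.14, 0.001, 1.719]
ft_force: [0.9, 0.1, 6.2]
gripper_width: 41.9
gripper_force: 29.9
```

Call:
send_rows:
  commands:
    - [[0,0,-1,0,0,0,3],[0,0,-2,0,0,0,3],[0,0,-4,0,0,0,3],[0,0,-4,0,0,0,3],[0,0,-4,0,0,0,3],[0,0,-2,0,0,0,3],[0,0,0,0,0,0,3]]

```text
time_s: 42.5
tcp_pos: [467.3, -262.2, 180.6]
orientation: [3.136, 0.004, 1.719]
ft_force: [0.9, 0.5, -0.6]
gripper_width: 41.8
gripper_force: 29.9
```

Call:
send_rows:
  commands:
    - [[0,0,0,0,0,0.1478,3],[0,0,0,0,0,0.1478,3],[0,0,0,0,0,0.1478,3],[0,0,0,0,0,0.1478,3],[0,0,0,0,0,0.1478,3],[0,0,0,0,0,0.1478,3],[0,0,0,0,0,0.1478,3],[0,0,0,0,0,0.1478,3],[0,0,0,0,0,0.1478,3],[0,0,0,0,0,0.1478,3],[0,0,0,0,0,0.1478,3],[0,0,0,0,0,0.1478,3]]

```text
time_s: 43.7
tcp_pos: [464.8, -260.8, 176.0]
orientation: [-3.141, 0.003, -0.06]
ft_force: [-1.0, -0.2, -1.0]
gripper_width: 41.8
gripper_force: 29.9
```

```bash
python3 - <<'E'
from h import *
to(bx(-45,-70,165),-0.054)
E
```

```text
yaw now -0.060 turn wz -0.006 then shift cm x -3.94 y -44.24 z 1.10
```

Call:
send_rows:
  commands:
    - [[-0.2,-3,0,0,0,0,3],[-0.4,-4.5,0,0,0,0,3],[-0.4,-4.8,0,0,0,0,3],[-0.4,-4.8,0,0,0,0,3],[-0.4,-4.8,0,0,0,0,3],[-0.4,-4.8,0,0,0,0,3],[-0.4,-4.8,0,0,0,0,3],[-0.4,-4.8,0,0,0,0,3],[-0.4,-4.2,0,0,0,0,3],[-0.3,-2.5,0,0,0,0,3],[-0.2,-1.2,0,0,0,0,3],[0,0,0,0,0,0,3]]

```text
time_s: 44.9
tcp_pos: [449.9, 183.1, 176.4]
orientation: [3.141, 0.001, -0.051]
ft_force: [0.4, 0.5, -0.6]
gripper_width: 41.7
gripper_force: 29.9
```

Call:
send_rows:
  commands:
    - [[0,0,1,0,0,0,3],[0,0,2,0,0,0,3],[0,0,2.5,0,0,0,3],[0,0,2,0,0,0,3],[0,0,0.5,0,0,0,3],[0,0,0,0,0,0,3],[0,0,0,0,0,0,3]]

```text
time_s: 45.6
tcp_pos: [451.3, 181.1, 97.8]
orientation: [3.141, -0.001, -0.056]
ft_force: [-0.1, 1.0, -0.8]
gripper_width: 42.0
gripper_force: 29.9
```

```bash
python3 - <<'E'
from h import *
to(bx(-45,-69,17.5),-0.054)
E
```

```text
yaw now -0.056 turn wz -0.002 then shift cm x -0.22 y -0.28 z 8.03
```

Call:
send_rows:
  commands:
    - [[-0.3,-0.2,2,0,0,0,3],[0,0,2.5,0,0,0,3],[0,0,1.8,0,0,0,3],[0,0,1,0,0,0,3],[0,0,0.5,0,0,0,3],[0,0,0.3,0,0,0,3],[0,0,0.1,0,0,0,3],[0,0,0,0,0,0,3],[0,0,0,0,0,0,3],[0,0,0,0,0,0,3]]

```text
time_s: 46.6
tcp_pos: [448.4, 184.2, 16.1]
orientation: [-3.141, -0.002, -0.054]
ft_force: [-0.0, -1.6, 6.6]
gripper_width: 41.7
gripper_force: 29.9
```

Call:
send_rows:
  commands:
    - [[0,0,0,0,0,0,4.7],[0,0,0,0,0,0,4.7],[0,0,0,0,0,0,4.7],[0,0,-1,0,0,0,4.7],[0,0,-2,0,0,0,4.7],[0,0,-4,0,0,0,4.7],[0,0,-5,0,0,0,4.7],[0,0,-5,0,0,0,4.7],[0,3,-1,0,0,0,7],[0,5,0,0,0,0,7],[0,5,0,0,0,0,7],[0,5,0,0,0,0,7]]

```text
time_s: 47.8
tcp_pos: [437.8, 3.3, 195.5]
orientation: [-3.141, -0.001, -0.052]
ft_force: [0.8, -1.2, -0.5]
gripper_width: 69.9
gripper_force: 0.0
```

Call:
send_rows:
  commands:
    - [[0,5,0,0,0,0,7],[0,5,0,0,0,0,7],[0,5,0,0,0,0,7],[0,3,0,0,0,0,7],[0,0,0,0,0,0,7]]

```text
time_s: 48.3
tcp_pos: [427.7, -180.5, 195.8]
orientation: [3.138, -0.002, -0.063]
ft_force: [0.3, 1.2, 0.6]
gripper_width: 70.1
gripper_force: 0.0
```

```bash
python3 - <<'E'
from h import *
s=snap('top','top6.png'); d=snap('side','side6.png')
c=np.zeros((600,800,3),np.uint8)
c[:300,:400]=cv2.resize(s['frame'],(400,300)); c[:300,400:]=cv2.resize(d['frame'],(400,300))
c[300:,:400]=cv2.resize(s['frame'][200:290,90:210],(400,300),interpolation=cv2.INTER_CUBIC)
cv2.imwrite('pics/c7.png',c)
hsv=cv2.cvtColor(s['frame'],cv2.COLOR_BGR2HSV)
m=((hsv[...,1]<90)&(hsv[...,2]>150)&(hsv[...,0]<45)).astype(np.uint8)
for k in cv2.findContours(m,0,2)[0]:
    (u,v),r=cv2.minEnclosingCircle(k)
    if cv2.contourArea(k)>60 and v>100 and u<420: print(round(u),round(v),round(r,1),cv2.contourArea(k),ray(s,(u,v),26).round())
E
```

```text
10 286 21.8 1051.0 [416. 609.  26.]
118 266 16.6 424.5 [459. 328.  26.]
174 234 15.9 405.0 [538. 179.  26.]
122 232 16.0 405.0 [547. 322.  26.]
414 240 24.5 727.5 [ 497. -463.   26.]
244 179 8.2 186.0 [684. -11.  26.]
15 188 28.1 1437.0 [683. 617.  26.]
128 167 23.8 152.5 [731. 308.  26.]
314 133 13.7 528.0 [ 811. -210.   26.]
```

View pics/c7.png

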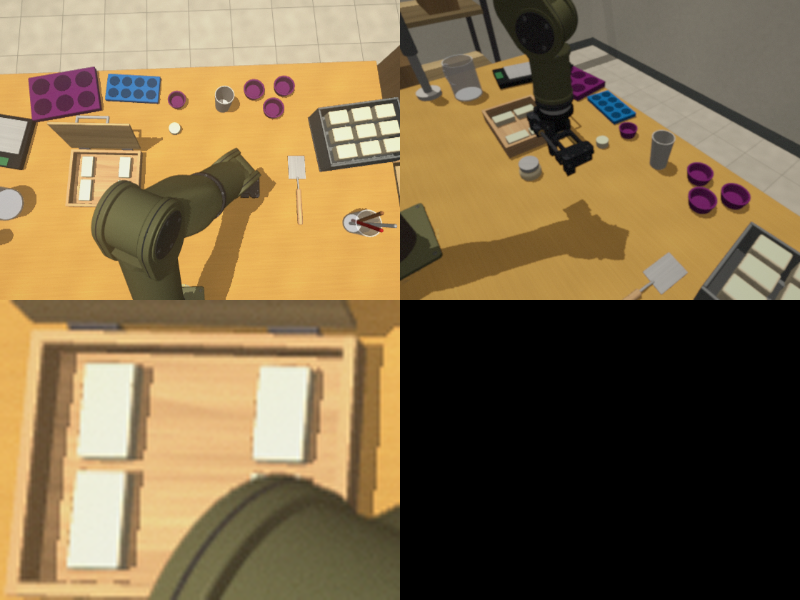

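Three bars show flat in the box; the fourth is hidden behind the arm. The round soap is at pixel (244,179), about (684,-11) mm, and it is the only one. I go for it with the fingers closing along x.

Call:
send_rows:
  commands:
    - [[0,0,0,0,0,-0.1428,7],[0,0,0,0,0,-0.1428,7],[0,0,0,0,0,-0.1428,7],[0,0,0,0,0,-0.1428,7],[0,0,0,0,0,-0.1428,7],[0,0,0,0,0,-0.1428,7],[0,0,0,0,0,-0.1428,7],[0,0,0,0,0,-0.1428,7],[0,0,0,0,0,-0.1428,7],[0,0,0,0,0,-0.1428,7],[0,0,0,0,0,-0.1428,7]]

```text
time_s: 49.5
tcp_pos: [428.5, -172.8, 195.1]
orientation: [-3.141, -0.001, 1.526]
ft_force: [0.2, -0.0, 0.2]
gripper_width: 69.8
gripper_force: 0.0
```

Call:
send_rows:
  commands:
    - [[2.3,3.1,0,0,0,0,7],[2.3,3.1,0,0,0,0,7],[2.3,3.1,0,0,0,0,7],[2.3,3.1,0,0,0,0,7],[2.3,3.1,0,0,0,0,7],[2.3,3.1,0,0,0,0,7],[2.3,3.1,0,0,0,0,7],[2.2,3.1,0,0,0,0,7],[0,0,0,0,0,0,7],[0,0,0,0,0,0,7]]

```text
time_s: 50.5
tcp_pos: [685.2, -2.8, 194.3]
orientation: [-3.139, -0.001, 1.521]
ft_force: [-0.1, -0.3, -0.0]
gripper_width: 70.0
gripper_force: 0.0
```

```bash
python3 - <<'E'
from h import *
s=snap('top'); d=snap('side','side7.png')
p=proj(d,[684,-11,26]); u,v=p.round().astype(int); print(p)
f=d['frame'][v-50:v+50,u-60:u+60]; cv2.imwrite('pics/c8.png',cv2.resize(f,(600,500),interpolation=cv2.INTER_CUBIC))
hsv=cv2.cvtColor(f,cv2.COLOR_BGR2HSV); m=((hsv[...,1]<90)&(hsv[...,2]>150)&(hsv[...,0]<45)).astype(np.uint8)
for k in cv2.findContours(m,0,2)[0]:
    if cv2.contourArea(k)>40:
        x,y,w,h=cv2.boundingRect(k); q=(x+w/2+u-60,y+v-50+h/2); print(x,y,w,h,cv2.contourArea(k),ray(d,q,22).round())
to([686,-11,8],1.517)
E
```

```text
[281.64298594 194.50938272]
52 45 18 11 136.0 [687. -13.  22.]
100 0 20 14 120.5 [923.  54.  22.]
yaw now 1.517 turn wz 0.000 then shift cm x -0.52 y 0.18 z 18.69
```

View pics/c8.png

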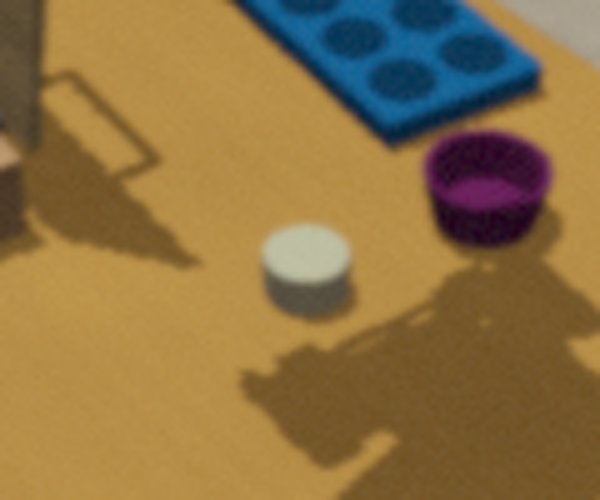

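The round soap's top face is at (306,254) in the side crop, about (687,-12) mm, so both views agree. I descend and grip it.

Call:
send_rows:
  commands:
    - [[-0.7,0.1,3,0,0,0,7],[0,0,4.5,0,0,0,7],[0,0,4.5,0,0,0,7],[0,0,3.5,0,0,0,7],[0,0,2,0,0,0,7],[0,0,1,0,0,0,6.5],[0,0,0,0,0,0,6],[0,0,0,0,0,0,5.5],[0,0,0,0,0,0,5],[0,0,0,0,0,0,4.5],[0,0,0,0,0,0,4],[0,0,0,0,0,0,3.5]]

```text
time_s: 51.8
tcp_pos: [687.5, -13.0, 11.8]
orientation: [3.14, -0.0, 1.517]
ft_force: [-1.5, 0.3, 6.8]
gripper_width: 44.8
gripper_force: 30.0
```

Call:
send_rows:
  commands:
    - [[0,0,0,0,0,0,3.5],[0,0,0,0,0,0,3.5],[0,0,-1,0,0,0,3.5],[0,0,-2,0,0,0,3.5],[0,0,-4,0,0,0,3.5],[0,0,-4,0,0,0,3.5],[0,0,-4,0,0,0,3.5],[0,0,-3,0,0,0,3.5],[0,0,0,0,0,0,3.5]]

```text
time_s: 52.7
tcp_pos: [690.1, -13.3, 197.4]
orientation: [3.13, -0.001, 1.516]
ft_force: [0.2, -0.4, -0.5]
gripper_width: 44.9
gripper_force: 30.0
```

```bash
python3 - <<'E'
from h import *
to(bx(-5,0,180),1.517)
E
```

```text
yaw now 1.516 turn wz -0.001 then shift cm x 25.31 y -21.10 z 1.74
```

Call:
send_rows:
  commands:
    - [[0,-3,0,0,0,0,3.5],[0,-4.5,0,0,0,0,3.5],[0,-4.5,0,0,0,0,3.5],[0,-4.5,0,0,0,0,3.5],[1,-3,0,0,0,0,3.5],[3,-1.3,0,0,0,0,3.5],[4.5,0,0,0,0,0,3.5],[4.5,0,0,0,0,0,3.5],[4.5,0,0,0,0,0,3.5],[4.5,0,0,0,0,0,3.5],[3.3,0,0,0,0,0,3.5],[0,0,0,0,0,0,3.5]]

```text
time_s: 53.9
tcp_pos: [491.4, 257.9, 190.2]
orientation: [3.142, -0.004, 1.526]
ft_force: [-0.5, -0.4, -0.2]
gripper_width: 44.8
gripper_force: 30.0
```

Call:
send_rows:
  commands:
    - [[0,0,1,0,0,0,3.5],[0,0,3,0,0,0,3.5],[0,0,4,0,0,0,3.5],[0,0,3,0,0,0,3.5],[0,0,1,0,0,0,3.5],[0,0,0,0,0,0,3.5],[0,0,0,0,0,0,3.5],[0,0,0,0,0,0,3.5]]

```text
time_s: 54.7
tcp_pos: [493.7, 251.0, 71.8]
orientation: [3.139, -0.001, 1.516]
ft_force: [0.0, -0.2, -0.6]
gripper_width: 44.5
gripper_force: 30.0
```

```bash
python3 - <<'E'
from h import *
to(bx(-5,0,20.5),1.517)
E
```

```text
yaw now 1.516 turn wz -0.001 then shift cm x -0.03 y -0.06 z 5.13
```

Call:
send_rows:
  commands:
    - [[0,0,1.5,0,0,0,3.5],[0,0,1.6,0,0,0,3.5],[0,0,1,0,0,0,3.5],[0,0,0.6,0,0,0,3.5],[0,0,0.3,0,0,0,3.5],[0,0,0.1,0,0,0,3.5],[0,0,0,0,0,0,3.5],[0,0,0,0,0,0,3.5],[0,0,0,0,0,0,3.5]]

```text
time_s: 55.6
tcp_pos: [492.4, 250.9, 19.8]
orientation: [-3.141, -0.0, 1.517]
ft_force: [-1.1, -0.9, 6.1]
gripper_width: 45.1
gripper_force: 30.0
```

Call:
send_rows:
  commands:
    - [[0,0,0.1,0,0,0,3.5],[0,0,0,0,0,0,3.5],[0,0,0,0,0,0,5.5],[0,0,0,0,0,0,5.5],[0,0,0,0,0,0,5.5],[0,0,-1,0,0,0,5.5],[0,0,-2,0,0,0,5.5],[0,0,-4,0,0,0,5.5],[0,0,-5,0,0,0,5.5],[0,0,-5,0,0,0,5.5],[0,0,-5,0,0,0,5.5],[0,0,-5,0,0,0,5.5]]

```text
time_s: 56.8
tcp_pos: [492.1, 250.6, 291.1]
orientation: [3.141, -0.0, 1.516]
ft_force: [0.8, 0.7, 0.1]
gripper_width: 55.2
gripper_force: 0.0
```

Call:
send_rows:
  commands:
    - [[-4,0,-3,0,0,0,5],[-5,0,0,0,0,0,5],[-5,0,0,0,0,0,5],[-5,0,0,0,0,0,5],[-5,0,0,0,0,0,5],[-5,0,0,0,0,0,5],[0,0,0,0,0,0,5],[0,0,0,0,0,0,5]]

```text
time_s: 57.6
tcp_pos: [476.5, -39.9, 318.8]
orientation: [3.141, -0.0, 1.513]
ft_force: [-0.1, 1.2, -0.3]
gripper_width: 49.8
gripper_force: 0.0
```

```bash
python3 - <<'E'
from h import *
s=snap('top','top8.png'); d=snap('side','side8.png')
c=np.zeros((600,800,3),np.uint8)
c[:300,:400]=cv2.resize(s['frame'],(400,300)); c[:300,400:]=cv2.resize(d['frame'],(400,300))
c[300:,:400]=cv2.resize(s['frame'][200:290,90:210],(400,300),interpolation=cv2.INTER_CUBIC)
c[300:,400:]=cv2.resize(d['frame'][50:215,110:330],(400,300),interpolation=cv2.INTER_CUBIC)
cv2.imwrite('pics/c9.png',c)
E
```

```text
(no output)
```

View pics/c9.png

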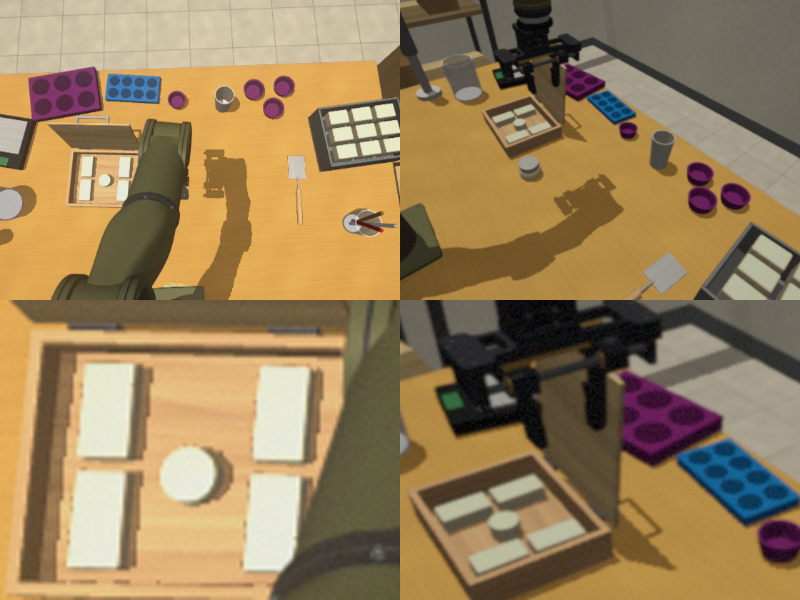

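All four bars and the round soap lie flat and separate in the box, and no other round soap is on the bench. I go back to the handle along the path I left it by.

```bash
python3 - <<'E'
from h import *
to([674.7,241.5,320],1.517)
E
```

```text
yaw now 1.519 turn wz 0.002 then shift cm x 28.90 y 18.25 z -0.15
```

Call:
send_rows:
  commands:
    - [[2.9,1.8,0,0,0,0,1.8],[2.9,1.8,0,0,0,0,1.8],[2.9,1.8,0,0,0,0,1.8],[2.9,1.8,0,0,0,0,1.8],[2.9,1.8,0,0,0,0,1.8],[2.9,1.8,0,0,0,0,1.8],[2.9,1.8,0,0,0,0,1.8],[2.9,1.8,0,0,0,0,1.8],[2.9,1.8,0,0,0,0,1.8],[2.8,2.0,0,0,0,0,1.8],[0,0,0,0,0,0,1.8],[0,0,0,0,0,0,1.8]]

```text
time_s: 58.9
tcp_pos: [673.1, 242.6, 317.2]
orientation: [-3.14, 0.0, 1.521]
ft_force: [0.7, -1.3, 0.8]
gripper_width: 17.7
gripper_force: 0.0
```

```bash
python3 - <<'E'
from h import *
to([674.7,241.5,214.2],1.517)
E
```

```text
yaw now 1.521 turn wz 0.004 then shift cm x -0.10 y 0.17 z 10.30
```

Call:
send_rows:
  commands:
    - [[-0.1,0.1,1,0,0,0,1.8],[0,0,2,0,0,0,1.8],[0,0,1,0,0,0,1.8],[0,0,0,0,0,0,1.8],[0,0,0,0,0,0,1.8]]

```text
time_s: 59.4
tcp_pos: [675.2, 238.6, 278.7]
orientation: [3.141, -0.0, 1.516]
ft_force: [0.2, 0.3, 0.5]
gripper_width: 17.8
gripper_force: 0.0
```

```bash
python3 - <<'E'
from h import *
to([674.7,241.5,214.2],1.517)
d=snap('side','side9.png')
cv2.imwrite('pics/c10.png',cv2.resize(d['frame'][20:170,150:310],(640,600),interpolation=cv2.INTER_CUBIC))
E
```

```text
yaw now 1.516 turn wz -0.001 then shift cm x 0.28 y -0.06 z 6.45
```

View pics/c10.png

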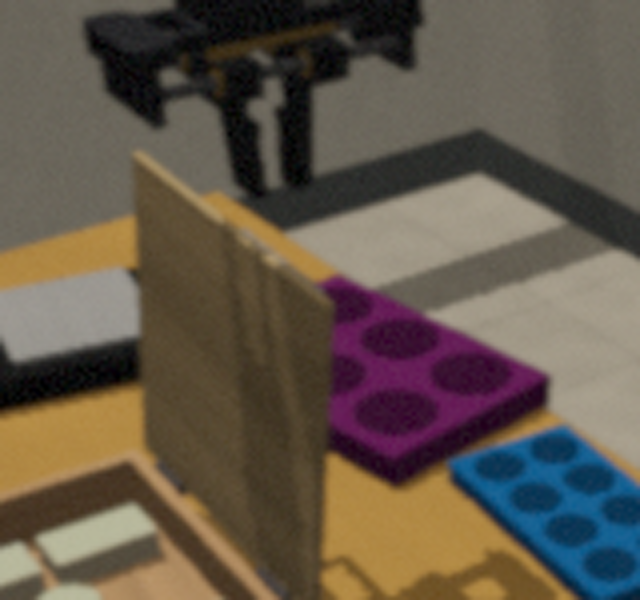

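The fingers hang just behind the lid's top edge (crop around (270,180)). I lower them onto the handle step by step.

Call:
send_rows:
  commands:
    - [[0.2,0,1,0,0,0,1.8],[0,0,1,0,0,0,1.8],[0,0,1,0,0,0,1.8],[0,0,0,0,0,0,1.8],[0,0,0,0,0,0,1.8]]

```text
time_s: 59.95
tcp_pos: [675.1, 241.0, 247.8]
orientation: [-3.141, 0.0, 1.517]
ft_force: [0.2, -0.0, -0.4]
gripper_width: 18.1
gripper_force: 0.0
```

Call:
send_rows:
  commands:
    - [[0,0,0.8,0,0,0,1.8],[0,0,0.8,0,0,0,1.8],[0,0,0.8,0,0,0,1.8],[0,0,0.8,0,0,0,1.8],[0,0,0,0,0,0,1.8],[0,0,0,0,0,0,1.8]]

```text
time_s: 60.55
tcp_pos: [675.2, 241.0, 216.0]
orientation: [-3.141, 0.0, 1.517]
ft_force: [0.0, -0.3, -0.2]
gripper_width: 17.7
gripper_force: 0.0
```

Call:
send_rows:
  commands:
    - [[0,-0.2,0.2,0,0,0,1.8],[0,0,0,0,0,0,1.4],[0,0,0,0,0,0,1.0],[0,0,0,0,0,0,0],[0,0,0,0,0,0,0],[0,0,0,0,0,0,0]]

```text
time_s: 61.15
tcp_pos: [673.7, 241.2, 214.6]
orientation: [3.141, -0.0, 1.517]
ft_force: [1.2, 0.8, 1.1]
gripper_width: 9.0
gripper_force: 30.0
```

```bash
python3 - <<'E'
from h import *
f=lambda t:np.array([-185*np.cos(t)+42*np.sin(t),185*np.sin(t)+42*np.cos(t)])
T=np.concatenate([1.69-.055*np.arange(0,26),1.69-.055*25-.045*np.arange(1,8)])
P=np.array([f(t) for t in T])
for a,b in zip(T[1:],np.diff(P,axis=0)/10): print('%.2f y %.2f z %.2f'%(a,b[0],-b[1]))
E
```

```text
1.64 y -0.99 z -0.32
1.58 y -1.01 z -0.27
1.52 y -1.02 z -0.21
1.47 y -1.03 z -0.16
1.42 y -1.04 z -0.10
1.36 y -1.04 z -0.04
1.30 y -1.04 z 0.02
1.25 y -1.04 z 0.07
1.19 y -1.04 z 0.13
1.14 y -1.03 z 0.19
1.08 y -1.01 z 0.24
1.03 y -1.00 z 0.30
0.97 y -0.98 z 0.35
0.92 y -0.96 z 0.41
0.86 y -0.94 z 0.46
0.81 y -0.91 z 0.51
0.75 y -0.88 z 0.56
0.70 y -0.85 z 0.61
0.65 y -0.81 z 0.65
0.59 y -0.78 z 0.70
0.53 y -0.74 z 0.74
0.48 y -0.70 z 0.78
0.43 y -0.65 z 0.81
0.37 y -0.61 z 0.85
0.31 y -0.56 z 0.88
0.27 y -0.42 z 0.74
0.22 y -0.39 z 0.76
0.18 y -0.35 z 0.78
0.13 y -0.32 z 0.79
0.09 y -0.28 z 0.81
0.04 y -0.24 z 0.82
-0.00 y -0.21 z 0.83
```

The handle is gripped. I follow the arc down.

Call:
send_rows:
  commands:
    - [[0,-0.5,-0.17,0,0,0,0],[0,-0.75,-0.23,0,0,0,0],[0,-0.75,-0.19,0,0,0,0],[0,-1.02,-0.21,0,0,0,0],[0,-1.03,-0.16,0,0,0,0],[0,-1.04,-0.1,0,0,0,0],[0,-1.04,-0.04,0,0,0,0],[0,-1.04,0.02,0,0,0,0],[0,-1.04,0.07,0,0,0,0],[0,-1.04,0.13,0,0,0,0],[0,-1.03,0.19,0,0,0,0],[0,-1.01,0.24,0,0,0,0]]

```text
time_s: 62.35
tcp_pos: [559.3, 248.3, 219.2]
orientation: [-3.142, -0.002, 1.518]
ft_force: [0.5, 2.9, -0.4]
gripper_width: 8.7
gripper_force: 30.0
```

```bash
python3 - <<'E'
from h import *
from scipy.optimize import minimize_scalar
st=get_state(); print(st['moment'])
p0=np.array([423.9,78.6]); p=st['tcp_pos']
f=lambda t:np.array([-185*np.cos(t)+42*np.sin(t)+185,185*np.sin(t)+42*np.cos(t)-42])
q=np.array([p[0]-p0[0],p[2]-p0[1]]); r=minimize_scalar(lambda t:np.sum((f(t)-q)**2),bounds=(0,1.7),method='bounded'); print(r.x,f(r.x)-q)
E
```

```text
[ 0.33182253 -0.30267364 -0.02364122]
1.082397320702324 [-0.12709363  0.46805259]
```

On the arc at 1.08 rad, as planned. I continue.

Call:
send_rows:
  commands:
    - [[0,-1.0,0.3,0,0,0,0],[0,-0.98,0.35,0,0,0,0],[0,-0.96,0.41,0,0,0,0],[0,-0.94,0.46,0,0,0,0],[0,-0.91,0.51,0,0,0,0],[0,-0.88,0.56,0,0,0,0],[0,-0.85,0.61,0,0,0,0],[0,-0.81,0.65,0,0,0,0],[0,-0.78,0.7,0,0,0,0],[0,-0.74,0.74,0,0,0,0],[0,-0.7,0.78,0,0,0,0],[0,-0.65,0.81,0,0,0,0]]

```text
time_s: 63.55
tcp_pos: [458.2, 254.2, 149.6]
orientation: [3.141, -0.002, 1.518]
ft_force: [0.5, 5.9, -1.9]
gripper_width: 9.1
gripper_force: 30.1
```

Call:
send_rows:
  commands:
    - [[0,-0.61,0.85,0,0,0,0],[0,-0.5,0.8,0,0,0,0],[0,-0.4,0.7,0,0,0,0],[0,-0.3,0.58,0,0,0,0],[0,-0.25,0.55,0,0,0,0],[0,0,0,0,0,0,0],[0,0,0,0,0,0,0]]

```text
time_s: 64.25
tcp_pos: [437.5, 255.3, 114.8]
orientation: [-3.141, -0.001, 1.518]
ft_force: [-0.8, 5.8, 0.2]
gripper_width: 9.1
gripper_force: 30.2
```

```bash
python3 - <<'E'
from h import *
from scipy.optimize import minimize_scalar
st=get_state(); print(st['moment'])
p0=np.array([423.9,78.6]); p=st['tcp_pos']
f=lambda t:np.array([-185*np.cos(t)+42*np.sin(t)+185,185*np.sin(t)+42*np.cos(t)-42])
q=np.array([p[0]-p0[0],p[2]-p0[1]]); r=minimize_scalar(lambda t:np.sum((f(t)-q)**2),bounds=(0,1.7),method='bounded'); print(r.x,f(r.x)-q,q)
E
```

```text
[ 1.19680091  0.12212361 -0.05052008]
0.20472752103124023 [-1.16531144  0.53160046] [13.5673904  36.20185909]
```

Call:
send_rows:
  commands:
    - [[0,-0.28,0.55,0,0,0,0],[0,-0.25,0.55,0,0,0,0],[0,-0.22,0.55,0,0,0,0],[0,-0.18,0.5,0,0,0,0],[0,-0.15,0.45,0,0,0,0],[0,-0.12,0.4,0,0,0,0],[0,-0.08,0.3,0,0,0,0],[0,-0.05,0.2,0,0,0,0],[0,0,0.1,0,0,0,0],[0,0,0,0,0,0,0],[0,0,0,0,0,0,0]]

```text
time_s: 65.35
tcp_pos: [425.0, 256.0, 79.0]
orientation: [3.141, -0.002, 1.518]
ft_force: [0.0, 5.6, -1.5]
gripper_width: 8.4
gripper_force: 30.2
```

Call:
send_rows:
  commands:
    - [[0,0,0.1,0,0,0,0],[0,0,0.1,0,0,0,0],[0,0,0,0,0,0,0],[0,0,0,0,0,0,0]]

```text
time_s: 65.75
tcp_pos: [424.5, 256.0, 77.0]
orientation: [3.141, -0.002, 1.519]
ft_force: [-0.9, 6.1, -0.7]
gripper_width: 8.2
gripper_force: 30.2
```

Call:
send_rows:
  commands:
    - [[0,0,0,0,0,0,3],[0,0,0,0,0,0,4],[0,0,0,0,0,0,5],[0,0,-1,0,0,0,5],[0,0,-3,0,0,0,5],[0,0,-4,0,0,0,5],[0,0,-4,0,0,0,5],[-4,0,-3,0,0,0,5],[-5,0,0,0,0,0,5],[-5,0,0,0,0,0,5],[-5,0,0,0,0,0,5],[-5,0,0,0,0,0,5]]

```text
time_s: 66.95
tcp_pos: [411.2, 12.8, 228.0]
orientation: [3.141, 0.0, 1.517]
ft_force: [2.3, -0.3, 0.0]
gripper_width: 49.9
gripper_force: 0.0
```

Call:
send_rows:
  commands:
    - [[-4,0,0,0,0,0,5],[0,0,0,0,0,0,5],[0,0,0,0,0,0,5],[0,0,0,0,0,0,5]]

```text
time_s: 67.35
tcp_pos: [409.8, -23.8, 227.4]
orientation: [3.141, -0.001, 1.518]
ft_force: [-0.3, 0.4, -0.4]
gripper_width: 49.8
gripper_force: 0.0
```

```bash
python3 - <<'E'
from h import *
s=snap('top'); d=snap('side')
c=np.zeros((300,800,3),np.uint8)
c[:,:400]=cv2.resize(s['frame'],(400,300)); c[:,400:]=cv2.resize(d['frame'],(400,300))
cv2.imwrite('pics/c11.png',c)
E
```

```text
(no output)
```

View pics/c11.png

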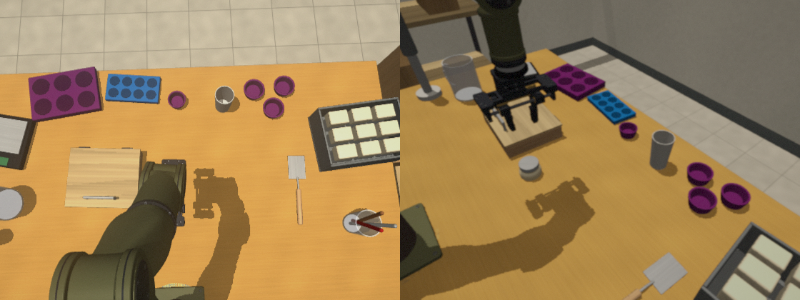

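The lid is shut flat on the box, with its handle at (100,197). The jar, tumbler, cups and spatula are where they were, and the gripper is clear of everything. I hand the job in.

```bash
python3 -c "
from rig import order
print(order.sign_off())"
```

```text
the job is handed in; nothing more can be done
None
```

I opened the lid onto its stop, laid all four bars and the one round soap flat in the box, and closed the lid gently. I handed the job in at about 67 s; `order.sign_off()` returned no verdict.

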